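# Fetch the cheese tray from the stack and pack the wedges head to tail

## Robot

A 7-joint arm with a two-finger parallel gripper is mounted at the origin on the work surface; the furniture and walls round the work are solid. World frame = base frame: x ahead of the robot, y to its left, z up, the work surface at z = 0. Lengths are in m, angles in rad, forces in N, time in s.
With the tool pointing down it reaches from about 0.4 to 0.875 m from the base axis. Payload 19.3 kg.
Tool frame: the origin (TCP) lies between the finger pads; the fingertips stand bot.tcp_to_tips ahead of it and the grasp point (between the pads) is the TCP (bot.tcp_to_tips is the distance from the TCP to the fingertips, in m); z points along the fingers, y is the line along which they close (so a half turn about z gives the same grasp; the last joint's range is limited). The gripper opens to 85 mm and grips with 20 to 120 N. Pads are 22 mm wide; open, the fingers measure 114 mm over their backs; the gripper's body (76 mm by 85 mm) begins 54 mm behind the grasp point. The pads swing forward as they close: fully open they stand 13 mm farther back than shut.
Start: joints at [-1.293, 0.521, -0.036, 1.599, 0.021, 1.021, -0.113], TCP at [0.213, 0.588, 0.25] pointing down, gripper open.
Joint ranges: [-2.91, 2.91], [-0.3, 2.13], [-1.5, 1.42], [0.17, 2.43], [-1.26, 4.41], [0.16, 1.93], [-2.52, 2.52]. Speed limits (rad/s): [1.89, 1.89, 2.39, 2.39, 3.01, 3.01, 3.01].

## Interface

Orientations are given as [roll, pitch, yaw] about the fixed x, y, z axes, in that order (R = Rz(yaw) Ry(pitch) Rx(roll)).
In Python, from workcell import telemetry, grab_frame, bot gives the robot as it stands. The module is installed in compiled form; this text tells all that it offers.
- The arm moves only by the shell command python3 -m crank 'ROWS' [FORCE]. ROWS is text: rows parted by semicolons, each of 7 numbers parted by spaces: the finger opening in m, from 0 to 0.0854, then the shift along the tool's x, y, z in m, then the turn, a rotation vector about the tool's x, y, z in degrees. A call has exactly 8 rows; each row shifts and turns the commanded pose from where the row before left it, along the tool's axes as they then stand; what a row does not reach is not made up. A row lasts 1/12 s, in which the tool goes at most 41.7 mm and 7.16 degrees, less where a joint would pass 70% of its speed; a pose out of reach is approached as far as the arm can. A call with a gripper value outside its range is refused whole. The fingers move at their own pace and stop on an object; FORCE is the grip in N (left out, the last holds). Time passes only in rows, so rows that do not move let the fingers close, or fill a call up. It gives the time, the measured TCP pose, the force, the opening and the grip force at its end, in the units of the state.
- telemetry.observe(): the state, without advancing time (a new reading comes with each control period).
- grab_frame(name): name is "scene" or "top" or "wrist"; returns a dict with "pixels" (400x640x3 uint8, red, green, blue), "depth" (400x640 float32, m along the optical axis (not along the pixel's ray), 0 where there is no reading), "vertical_fov" (degrees; the focal length in pixels is half the picture's height over the tangent of half this angle, whatever the lens; pixels are square), "cx", "cy" (the principal point, pixels), "R" (3x3) and "t" (3): a world point X has camera coordinates R X + t; the wrist camera has in their place "hand_eye" (4x4, takes a point from camera to tool coordinates, whose origin is the TCP and whose axes are the flange's). Camera axes: x right, y down, z forward; pixel columns grow to the right and rows downward; lengths in m; the calibration is good to about 2 mm. A picture is of the moment at which its call begins: read the wrist's pose just before it.
- bot.job_done(): hands the job in; it is judged then, once.
The state is a dict: "clock": time; "qpos": joint angles; "qd": joint speeds; "joint_efforts": joint torques, N m; "position": TCP position; "tool_rot": TCP orientation; "force": force on the tool from outside, world axes, zero at the start; "moment": the same for the moment, N m; "grip_width": finger opening in m; "finger_force": force on a finger pad.
Only numpy, scipy, OpenCV 4.12 (cv2) and the standard library are available. Lean on these libraries where they do the work, as an engineer would, in place of code of your own. Each camera call takes 0.05 s, during which the arm holds its last target. There are 200 camera calls.

## Task

Fetch the plain cheese tray out of the middle of the stack of trays and stand it flat on the table clear of the others; put the top tray back on the bottom one, square and seated down in its rim, and leave the bottom tray where it is. Pack all the cheese wedges from the round board into the cheese tray, flat on its floor in one close row, lying across the tray and alternately head to tail (each heel beside its neighbour's nose), with no gap wide enough for a finger. Do not knock over the bottle, the glass or the candle.

Things in the scene. Friction and masses are not known exactly. Their poses are not given: they have to be found in the camera images.
- cheese_tray: the cheese tray: open rectangular wooden tray, no dividers, middle one of three stacked trays. 184 x 88 mm outside, 168 x 72 inside, walls 8 thick, 25 high in all, 0.13 kg. Its foot, a pad 159 x 63 and 4 deep, drops inside the rim below: stacked trays are 21 mm apart. Inner floor 10 mm above the origin (centre of the foot's underside); x along its length, y across, z up
- top_tray: the top tray of the stack: sizes, foot, frame and mass as the cheese tray, but with two cross dividers, 10 mm high and 5 thick, 30 mm either side of its middle; like the cheese tray it can be pinched at the middle of a long wall, one finger inside and one outside
- bottom_tray: the lowest tray of the stack, on the table: sizes, foot and frame as the cheese tray, but with one lengthwise divider 10 mm high. It stays where it is
- round_board: round turned wooden board, 250 mm across, 12 mm thick, fixed; it stands on the cups of a candle stand, its top 32 mm above the table; the wedges stand on it. Origin: centre of its underside. A cheese slicer and a tool case stand left of it. Clear table for the trays: x 0.36 to 0.70, y -0.40 to 0.08, less the board
- wedge_1: wedge of cheese standing flat (absent on some starts): from above a blunt triangle, 64 mm long, 42 wide at the heel (brown rind), 14 wide at the nose, symmetrical; 34 mm high, 45 to 85 g. Heel and nose faces are flat, parallel and upright: grip it by these ends (64 mm). Origin: underside, halfway along; x points from nose to heel, z up
- wedge_1_heel (a point): middle of the heel (rind) face of wedge_1: 32 mm along its x, 17 mm up
- wedge_2: wedge of cheese standing flat (absent on some starts): from above a blunt triangle, 64 mm long, 42 wide at the heel (brown rind), 14 wide at the nose, symmetrical; 34 mm high, 45 to 85 g. Heel and nose faces are flat, parallel and upright: grip it by these ends (64 mm). Origin: underside, halfway along; x points from nose to heel, z up
- wedge_2_heel (a point): middle of the heel (rind) face of wedge_2: 32 mm along its x, 17 mm up
- wedge_3: wedge of cheese standing flat (absent on some starts): from above a blunt triangle, 64 mm long, 42 wide at the heel (brown rind), 14 wide at the nose, symmetrical; 34 mm high, 45 to 85 g. Heel and nose faces are flat, parallel and upright: grip it by these ends (64 mm). Origin: underside, halfway along; x points from nose to heel, z up
- wedge_3_heel (a point): middle of the heel (rind) face of wedge_3: 32 mm along its x, 17 mm up
- wedge_4: wedge of cheese standing flat (absent on some starts): from above a blunt triangle, 64 mm long, 42 wide at the heel (brown rind), 14 wide at the nose, symmetrical; 34 mm high, 45 to 85 g. Heel and nose faces are flat, parallel and upright: grip it by these ends (64 mm). Origin: underside, halfway along; x points from nose to heel, z up
- wedge_4_heel (a point): middle of the heel (rind) face of wedge_4: 32 mm along its x, 17 mm up
- wedge_5: wedge of cheese standing flat (absent on some starts): from above a blunt triangle, 64 mm long, 42 wide at the heel (brown rind), 14 wide at the nose, symmetrical; 34 mm high, 45 to 85 g. Heel and nose faces are flat, parallel and upright: grip it by these ends (64 mm). Origin: underside, halfway along; x points from nose to heel, z up
- wedge_5_heel (a point): middle of the heel (rind) face of wedge_5: 32 mm along its x, 17 mm up
- bottle: bystander: full wine bottle standing at the far right, 73 mm across, 317 mm high; origin: centre of its underside
- wine_glass: bystander: stemmed glass of red wine at the far right, 86 mm across, 215 mm high; origin: centre of its underside
- candle: bystander: burning taper candle, 24 mm across, 238 mm high, at the far right; origin: centre of its underside
- stopper: bystander: turned metal bottle stopper, 33 mm across, 49 mm high, at the left near the robot; origin: centre of its underside

How it is judged:
On the way:
1. the cheese tray is out of the stack and stands flat on the table, clear of the bottom tray (height (world z) of cheese_tray below 0.003 m and angle between cheese_tray's own z axis and vertical below 0.03 rad and horizontal distance between cheese_tray and bottom_tray above 0.09 m and linear speed of cheese_tray below 0.02 m/s), for 0.2 s.
At the end, for the whole second after the job is handed in: Cheese tray flat on the table, 90 mm or more from the bottom tray (centres); top tray seated on the bottom tray (8 mm, 0.1 rad), which moved under 30 mm. Each wedge flat on the cheese tray's floor, across it (10 mm, 0.14 rad), under 39 mm from a neighbour; wedges within 48 mm point opposite ways (all of step 1 and horizontal distance between top_tray and bottom_tray below 0.008 m and z of top_tray in the frame of bottom_tray between 0.019 and 0.0228 m and angle between the x axis of top_tray and the x axis of bottom_tray, either way round below 0.1 rad and angle between top_tray's own z axis and vertical below 0.03 rad and height (world z) of bottom_tray below 0.003 m and linear speed of each of top_tray, wedge_1, wedge_2, wedge_3, wedge_4, wedge_5 below 0.02 m/s and distance of bottom_tray from where it was at the start of the episode below 0.03 m and z of wedge_1 in the frame of cheese_tray between 0.005 and 0.0145 m and angle between each of wedge_1, wedge_2, wedge_3, wedge_4, wedge_5's own z axis and vertical below 0.08 rad and y of wedge_1 in the frame of cheese_tray between -0.01 and 0.01 m and x of wedge_1 in the frame of cheese_tray between -0.075 and 0.075 m and angle between the x axis of each of wedge_1, wedge_2, wedge_3, wedge_4, wedge_5 and the y axis of cheese_tray, either way round below 0.14 rad and (horizontal distance between wedge_1 and wedge_2 below 0.039 m or horizontal distance between wedge_1 and wedge_3 below 0.039 m or horizontal distance between wedge_1 and wedge_4 below 0.039 m or horizontal distance between wedge_1 and wedge_5 below 0.039 m) and z of wedge_2 in the frame of cheese_tray between 0.005 and 0.0145 m and y of wedge_2 in the frame of cheese_tray between -0.01 and 0.01 m and x of wedge_2 in the frame of cheese_tray between -0.075 and 0.075 m and (horizontal distance between wedge_2 and wedge_1 below 0.039 m or horizontal distance between wedge_2 and wedge_3 below 0.039 m or horizontal distance between wedge_2 and wedge_4 below 0.039 m or horizontal distance between wedge_2 and wedge_5 below 0.039 m) and z of wedge_3 in the frame of cheese_tray between 0.005 and 0.0145 m and y of wedge_3 in the frame of cheese_tray between -0.01 and 0.01 m and x of wedge_3 in the frame of cheese_tray between -0.075 and 0.075 m and (horizontal distance between wedge_3 and wedge_1 below 0.039 m or horizontal distance between wedge_3 and wedge_2 below 0.039 m or horizontal distance between wedge_3 and wedge_4 below 0.039 m or horizontal distance between wedge_3 and wedge_5 below 0.039 m) and z of wedge_4 in the frame of cheese_tray between 0.005 and 0.0145 m and y of wedge_4 in the frame of cheese_tray between -0.01 and 0.01 m and x of wedge_4 in the frame of cheese_tray between -0.075 and 0.075 m and (horizontal distance between wedge_4 and wedge_1 below 0.039 m or horizontal distance between wedge_4 and wedge_2 below 0.039 m or horizontal distance between wedge_4 and wedge_3 below 0.039 m or horizontal distance between wedge_4 and wedge_5 below 0.039 m) and z of wedge_5 in the frame of cheese_tray between 0.005 and 0.0145 m and y of wedge_5 in the frame of cheese_tray between -0.01 and 0.01 m and x of wedge_5 in the frame of cheese_tray between -0.075 and 0.075 m and (horizontal distance between wedge_5 and wedge_1 below 0.039 m or horizontal distance between wedge_5 and wedge_2 below 0.039 m or horizontal distance between wedge_5 and wedge_3 below 0.039 m or horizontal distance between wedge_5 and wedge_4 below 0.039 m) and (horizontal distance between wedge_1 and wedge_2 above 0.048 m or (y of wedge_1_heel in the frame of cheese_tray above 0.01 m and y of wedge_2_heel in the frame of cheese_tray below -0.01 m) or (y of wedge_1_heel in the frame of cheese_tray below -0.01 m and y of wedge_2_heel in the frame of cheese_tray above 0.01 m)) and (horizontal distance between wedge_1 and wedge_3 above 0.048 m or (y of wedge_1_heel in the frame of cheese_tray above 0.01 m and y of wedge_3_heel in the frame of cheese_tray below -0.01 m) or (y of wedge_1_heel in the frame of cheese_tray below -0.01 m and y of wedge_3_heel in the frame of cheese_tray above 0.01 m)) and (horizontal distance between wedge_1 and wedge_4 above 0.048 m or (y of wedge_1_heel in the frame of cheese_tray above 0.01 m and y of wedge_4_heel in the frame of cheese_tray below -0.01 m) or (y of wedge_1_heel in the frame of cheese_tray below -0.01 m and y of wedge_4_heel in the frame of cheese_tray above 0.01 m)) and (horizontal distance between wedge_1 and wedge_5 above 0.048 m or (y of wedge_1_heel in the frame of cheese_tray above 0.01 m and y of wedge_5_heel in the frame of cheese_tray below -0.01 m) or (y of wedge_1_heel in the frame of cheese_tray below -0.01 m and y of wedge_5_heel in the frame of cheese_tray above 0.01 m)) and (horizontal distance between wedge_2 and wedge_3 above 0.048 m or (y of wedge_2_heel in the frame of cheese_tray above 0.01 m and y of wedge_3_heel in the frame of cheese_tray below -0.01 m) or (y of wedge_2_heel in the frame of cheese_tray below -0.01 m and y of wedge_3_heel in the frame of cheese_tray above 0.01 m)) and (horizontal distance between wedge_2 and wedge_4 above 0.048 m or (y of wedge_2_heel in the frame of cheese_tray above 0.01 m and y of wedge_4_heel in the frame of cheese_tray below -0.01 m) or (y of wedge_2_heel in the frame of cheese_tray below -0.01 m and y of wedge_4_heel in the frame of cheese_tray above 0.01 m)) and (horizontal distance between wedge_2 and wedge_5 above 0.048 m or (y of wedge_2_heel in the frame of cheese_tray above 0.01 m and y of wedge_5_heel in the frame of cheese_tray below -0.01 m) or (y of wedge_2_heel in the frame of cheese_tray below -0.01 m and y of wedge_5_heel in the frame of cheese_tray above 0.01 m)) and (horizontal distance between wedge_3 and wedge_4 above 0.048 m or (y of wedge_3_heel in the frame of cheese_tray above 0.01 m and y of wedge_4_heel in the frame of cheese_tray below -0.01 m) or (y of wedge_3_heel in the frame of cheese_tray below -0.01 m and y of wedge_4_heel in the frame of cheese_tray above 0.01 m)) and (horizontal distance between wedge_3 and wedge_5 above 0.048 m or (y of wedge_3_heel in the frame of cheese_tray above 0.01 m and y of wedge_5_heel in the frame of cheese_tray below -0.01 m) or (y of wedge_3_heel in the frame of cheese_tray below -0.01 m and y of wedge_5_heel in the frame of cheese_tray above 0.01 m)) and (horizontal distance between wedge_4 and wedge_5 above 0.048 m or (y of wedge_4_heel in the frame of cheese_tray above 0.01 m and y of wedge_5_heel in the frame of cheese_tray below -0.01 m) or (y of wedge_4_heel in the frame of cheese_tray below -0.01 m and y of wedge_5_heel in the frame of cheese_tray above 0.01 m))); the robot touches nothing.
It fails at once if the bottle, the glass or the candle is knocked over (angle between any of bottle, wine_glass, candle's own z axis and vertical above 0.5 rad).
Of wedge_1, wedge_2, wedge_3, wedge_4, wedge_5 only 3 to 5 are there at a start; the rules pass over those that are not, and their reading is None.
At some moment in a run one of wedge_1, wedge_2, wedge_3, wedge_4, wedge_5 may be knocked a few centimetres aside while the robot is not near it.
It also fails if it takes over 210 s, if anything falls off the work surface, if the arm or the gripper's body presses on something with over 40 N, if the wrist force passes 120 N, or if a joint passes its speed limit or range.

## Working session

There is one attempt and no reset: what is moved stays moved. The work goes in short steps, Python scripts to look and compute and a shell command to move; the robot and the scene stay as the last step left them, time stands still between calls to the robot, and variables do not carry over. Pictures are saved under pics/ and viewed, at most 14 in all, crops included, and the job is handed in when it is done.

```bash
mkdir -p pics
cat > h.py <<'E'
import numpy as np, cv2
from workcell import telemetry, grab_frame, bot
from scipy.spatial.transform import Rotation as Rn
def save(f,n): cv2.imwrite('pics/'+n,cv2.cvtColor(f['pixels'],cv2.COLOR_RGB2BGR))
def pose():
    s=telemetry.observe(); return np.array(s['position']),Rn.from_euler('xyz',s['tool_rot'])
def frame(name):
    p,R=pose(); f=grab_frame(name); F=200/np.tan(np.radians(f['vertical_fov'])/2); f['F']=F
    if name=='wrist':
        H=np.array(f['hand_eye']); f['Rc']=R.as_matrix()@H[:3,:3]; f['o']=R.as_matrix()@H[:3,3]+p
    else:
        f['Rc']=np.array(f['R']).T; f['o']=-f['Rc']@np.array(f['t'])
    return f
def rays(f,uv):
    uv=np.atleast_2d(uv).astype(float)
    d=np.c_[(uv[:,0]-f['cx'])/f['F'],(uv[:,1]-f['cy'])/f['F'],np.ones(len(uv))]
    return d@f['Rc'].T
def onplane(f,uv,z):
    d=rays(f,uv); return f['o']+d*((z-f['o'][2])/d[:,2])[:,None]
def cloud(f):
    v,u=np.mgrid[:400,:640]; d=rays(f,np.c_[u.ravel(),v.ravel()])
    return (f['o']+d*f['depth'].reshape(-1,1)).reshape(400,640,3)
def proj(f,P):
    c=(np.atleast_2d(P)-f['o'])@f['Rc']; return np.c_[f['cx']+f['F']*c[:,0]/c[:,2],f['cy']+f['F']*c[:,1]/c[:,2]]
E
python3 - <<'E'
from h import *
print(telemetry.observe(),bot.tcp_to_tips)
for n in('scene','top','wrist'):
    f=frame(n);save(f,n+'0.png');np.savez(n+'0.npz',**f);print(n,f['F'],f['cx'],f['cy'],f['o'],f['Rc'].round(3).tolist(),(f['depth']>0).mean())
E
```

```text
{'clock': 0.0, 'qpos': array([-1.29320362,  0.52204705, -0.03634044,  1.59999277,  0.02121276,
        1.0210592 , -0.11281459]), 'qd': array([-9.13516871e-04, -1.63522843e-03, -2.58202686e-04,  1.17378934e-03,
       -9.58470720e-05,  1.19999601e-03, -1.32407968e-03]), 'joint_efforts': array([-6.51345526e-04, -9.27095175e+01,  1.97944410e+00, -3.69913137e+01,
        1.77708274e-02,  8.25129915e-03, -4.26990471e-05]), 'position': array([0.21294008, 0.58728669, 0.24971043]), 'tool_rot': array([-3.14047473e+00,  8.25263919e-05,  2.79379313e+00]), 'force': array([0.34230516, 0.20008234, 0.67610541]), 'moment': array([-0.01744405, -0.00332298, -0.03930931]), 'finger_force': 0.0, 'grip_width': 0.08546041593011547} 0.019
scene 368.2685265493549 323.7646799038736 198.75116047054354 [ 0.10835343 -0.49256525  0.65122743] [[0.634, -0.553, 0.541], [-0.773, -0.438, 0.459], [-0.017, -0.709, -0.705]] 0.99625390625
top 447.79911639115966 320.7538738351678 208.09518283958573 [ 0.4079671  -0.10597632  1.13931802] [[-0.024, -0.991, 0.135], [-1.0, 0.027, 0.016], [-0.019, -0.134, -0.991]] 0.9960859375
wrist 317.96567108961375 314.8884452210144 203.4575279239566 [0.13539073 0.61666406 0.37232999] [[0.34, 0.89, 0.304], [0.94, -0.321, -0.111], [-0.001, 0.323, -0.946]] 0.9958984375
```

View pics/top0.png

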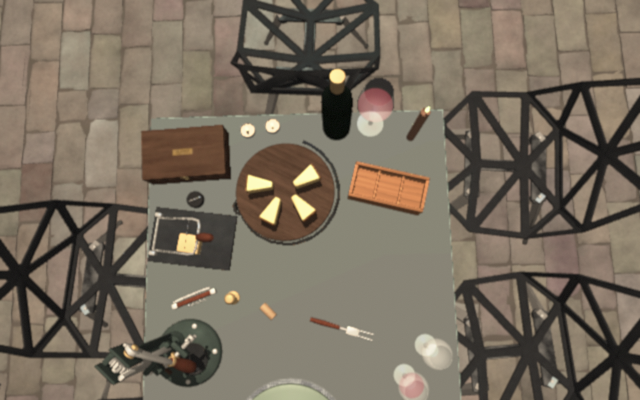

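View pics/scene0.png

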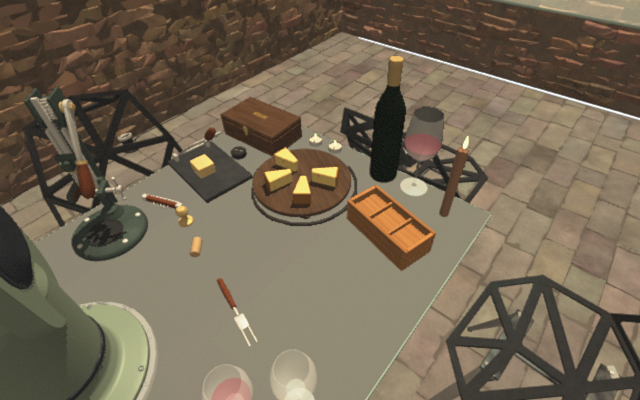

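The top view shows 4 wedges on the board (centre about px 287,192), the tray stack at (389,188), and the bottle, glass and candle behind the stack. The scene view agrees, with all 4 wedges and the stack at (390,225).

```bash
cat > meas.py <<'E'
from h import *
def tray(f,P=None,zr=(0.05,0.075),box=(0.4,0.8,-0.45,-0.12),ztop=0.067):
    P=cloud(f); hsv=cv2.cvtColor(f['pixels'],cv2.COLOR_RGB2HSV)
    m=(P[...,2]>zr[0])&(P[...,2]<zr[1])&(P[...,0]>box[0])&(P[...,0]<box[1])&(P[...,1]>box[2])&(P[...,1]<box[3])&(hsv[...,0]<14)&(hsv[...,1]>120)
    m=m.astype(np.uint8); n,l,st,c=cv2.connectedComponentsWithStats(m)
    k=1+np.argmax(st[1:,4]); m=l==k
    v,u=np.nonzero(m); q=onplane(f,np.c_[u,v],ztop)[:,:2]
    r=cv2.minAreaRect((q*1000).astype(np.float32))
    return r,m.sum(),np.median(P[m][:,2])
def wedges(f,ztop=0.066,zr=(0.056,0.08),box=(0.35,0.85,-0.45,0.2)):
    P=cloud(f); hsv=cv2.cvtColor(f['pixels'],cv2.COLOR_RGB2HSV)
    m=(P[...,2]>zr[0])&(P[...,2]<zr[1])&(P[...,0]>box[0])&(P[...,0]<box[1])&(P[...,1]>box[2])&(P[...,1]<box[3])&(hsv[...,0]>15)&(hsv[...,0]<36)&(hsv[...,1]>60)&(hsv[...,2]>110)
    n,l,st,c=cv2.connectedComponentsWithStats(m.astype(np.uint8)); out=[]
    for k in range(1,n):
        if st[k,4]<60: continue
        v,u=np.nonzero(l==k); q=(onplane(f,np.c_[u,v],ztop)[:,:2]*1000).astype(np.float32)
        h=cv2.convexHull(q); a,t=cv2.minEnclosingTriangle(h); 
        t=t[:,0]; s=[np.linalg.norm(t[(i+1)%3]-t[(i+2)%3]) for i in range(3)]
        i=int(np.argmin(s)); d=(t[(i+1)%3]+t[(i+2)%3])/2-t[i]; d/=np.linalg.norm(d)
        pr=h[:,0]@d; e=np.array([-d[1],d[0]]); pe=h[:,0]@e
        c=d*(pr.max()+pr.min())/2+e*(t[i]@e)
        out.append((c.round(1),round(np.degrees(np.arctan2(d[1],d[0])),1),'len',round(float(np.ptp(pr)),1),'wid',round(float(np.ptp(pe)),1),'med z',round(float(np.median(P[l==k][:,2])),4),st[k,4]))
    return out
E
python3 - <<'E'
from meas import *
for n in('top','scene'):
    f=dict(np.load(n+'0.npz',allow_pickle=True))
    print(n,tray(f)); 
    for w in wedges(f): print(w)
    P=cloud(f)
    for nm,uv in(('bottle',(337,90)),('bt',(337,120)),('candle',(415,127)),('glass',(372,125)),('cord',(197,200)),('stop',(268,311)),('board',(287,215))):
        if n=='top': print(nm,P[uv[1],uv[0]].round(3))
E
```

```text
top (((600.7285766601562, -253.98130798339844), (182.6015625, 90.1883544921875), 75.4949951171875), np.int64(2386), np.float64(0.05364278932539013))
(array([629.6, -51.8], dtype=float32), np.float32(-58.7), 'len', 63.8, 'wid', 40.1, 'med z', 0.065, np.int32(166))
(array([617.5,  61.9], dtype=float32), np.float32(85.6), 'len', 62.1, 'wid', 39.9, 'med z', 0.0652, np.int32(212))
(array([560.7, -40.3], dtype=float32), np.float32(-141.0), 'len', 62.3, 'wid', 39.6, 'med z', 0.0652, np.int32(286))
(array([554. ,  29.8], dtype=float32), np.float32(151.9), 'len', 60.8, 'wid', 40.4, 'med z', 0.0651, np.int32(291))
bottle [ 0.763 -0.13   0.282]
bt [ 0.74  -0.132  0.166]
candle [ 0.736 -0.317  0.11 ]
glass [ 0.777 -0.227  0.008]
cord [0.59  0.227 0.019]
stop [0.309 0.047 0.022]
board [ 0.544 -0.003  0.03 ]
scene (((598.1859130859375, -256.36785888671875), (191.0487823486328, 98.18556213378906), 75.45182037353516), np.int64(1322), np.float64(0.059971218786961655))
(array([614.9,  58.8], dtype=float32), np.float32(85.6), 'len', 72.8, 'wid', 48.3, 'med z', 0.0665, np.int32(221))
(array([628.1, -53.1], dtype=float32), np.float32(-60.0), 'len', 62.4, 'wid', 48.5, 'med z', 0.0663, np.int32(259))
(array([552.7,  25.3], dtype=float32), np.float32(158.2), 'len', 63.3, 'wid', 47.5, 'med z', 0.0664, np.int32(253))
(array([562.4, -40.3], dtype=float32), np.float32(-142.6), 'len', 59.4, 'wid', 37.4, 'med z', 0.0669, np.int32(210))
```

Run:
```python
from h import *
A=[]
for n in('top','scene'):
    f=dict(np.load(n+'0.npz',allow_pickle=True)); A.append(cloud(f)[f['depth']>0])
A=np.vstack(A)
for x in np.arange(0.1,0.85,.05):
    r=[]
    for y in np.arange(.6,-.45,-.05):
        m=(A[:,0]>=x)&(A[:,0]<x+.05)&(A[:,1]>=y-.05)&(A[:,1]<y)&(A[:,2]<.6); r.append('%4d'%(A[m,2].max()*1000) if m.sum()>2 else '   .')
    print('%.2f'%x,*r)
```

```text
0.10    .    .    .    .    5    5   22   25   16    7   15   18   18   15    7    6  138  157  156    6    4
0.15 -283  243 -289    .    4   26  142  142  166    6    6    5    5    6    6    6  139  157  158  151    4
0.20    .  243 -290    .    4  332  337  331  208    5    6    5    5    5    7   11    8    5  157  157    5
0.25 -300 -300    .    .    4  330  332  310  136    6   19   25    7   17   16   11    6    6  128    6    4
0.30 -306    .    .    .    4    6   19   19   45   52   24   24    5    5    5    5    5    8    5    5    5
0.35 -317 -317 -319    .    6    5    8   18   18   49    5    7    6    4    6    6    5    7    6    6    5
0.40 -310 -328    .    .   17   22   20  137  140   21    5    5    6    4    5    6    7    4    5    6    4
0.45 -308 -301    .    .   16   60  101  136  188  189   36   35   38   37    5    6    7    5    5    5    4
0.50 -301 -295 -292    .    4   51   88  128  143   35   69   69   69   69   34    5    5   69   72    6    3
0.55 -294    . -295    .    5   40   21   22   20   39   66   70   70   69   38   71   71   71   69    5    5
0.60 -276 -284 -284    .   68   75   75   75   75   71   71   68   70   70   37   71   69   69   71   69    4
0.65    .    .    .    .   72   76   75   75   75   74   38   37   37   69   36   69   71    5    6    5    5
0.70    .    .    .    .   74   75   76   76   75   74   35   37   37   36  227  205  212    6  225    5    4
0.75    .    .    .    .   72   76   74   75   75   63   36   36    7  214  320  237  216  216  192    5    4
0.80    .    .    .    .    0    3    4    4    5    4    4   16    4    4    .  215  216  190    5    5    3
```

View pics/wrist0.png

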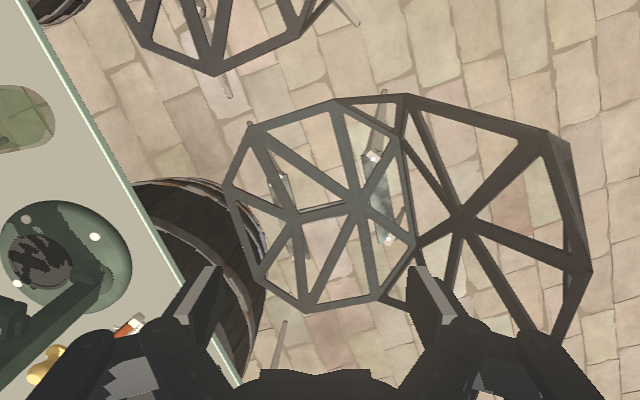

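The wrist view shows only the floor, the table edge and the open fingers. A 0.34 m stand is at x 0.15–0.30, y 0.2–0.35, so I'll lift first and pass above it.

```bash
cat > plan.py <<'E'
from h import *
def plan(wps,step=0.035,dstep=6.0,start=None):
    """wps: (x,y,z,yaw_deg,opening[,rows[,step]]) -> prints rows; the tool points down; carries rounding errors on"""
    p,R=pose() if start is None else start
    E0=R
    rows=[];p=p.copy()
    for w in wps:
        tgt=np.array(w[:3]);T=Rn.from_euler('xyz',[180,0,w[3]],degrees=True)
        st=w[6] if len(w)>6 else step
        ang=np.degrees((R.inv()*T).magnitude())
        n=max(int(np.ceil(np.linalg.norm(tgt-p)/st)),int(np.ceil(ang/dstep)),w[5] if len(w)>5 else 1)
        for i in range(n):
            d=R.inv().apply((tgt-p)/(n-i)).round(4)
            rv=np.degrees((R.inv()*T).as_rotvec()/(n-i)).round(1)
            rows.append('%g %g %g %g %g %g %g'%(w[4],*(d+0.),*(rv+0.)))
            p=p+R.apply(d); R=R*Rn.from_rotvec(np.radians(rv))
    while len(rows)%8: rows.append(rows[-1].split()[0]+' 0 0 0 0 0 0')
    for i in range(0,len(rows),8): print("python3 -m crank '%s'"%'; '.join(rows[i:i+8]))
E
python3 - <<'E'
from plan import *
plan([(.213,.587,.45,160,.05),(.45,.4,.45,130,.05),(.55,-.05,.40,75.5,.05),(.52,-.234,.3,75.5,.05)])
E
```

```text
python3 -m crank '0.05 0 -0.0001 -0.0334 0 0 0; 0.05 0 -0.0001 -0.0333 0 0 0; 0.05 0 -0.0001 -0.0334 0 0 0; 0.05 0 -0.0001 -0.0333 0 0 0; 0.05 -0.0001 0 -0.0334 0 0 0; 0.05 0 -0.0001 -0.0333 0 0 0.1; 0.05 -0.0319 -0.0105 0 0 0 3.3; 0.05 -0.0324 -0.0086 0 0 0 3.3'
python3 -m crank '0.05 -0.0329 -0.0068 0 0 0 3.3; 0.05 -0.0332 -0.0049 0 0 0 3.3; 0.05 -0.0334 -0.0029 0 0 0 3.4; 0.05 -0.0335 -0.001 0 0 0 3.3; 0.05 -0.0335 0.001 0 0 0 3.4; 0.05 -0.0334 0.0029 0 0 0 3.3; 0.05 -0.0332 0.0049 0.0001 0 0 3.4; 0.05 -0.0292 -0.0152 0.0036 0 0 3.9'
python3 -m crank '0.05 -0.0302 -0.0131 0.0036 0 0 3.9; 0.05 -0.031 -0.0111 0.0036 0 0 3.9; 0.05 -0.0317 -0.0089 0.0036 0 0 3.9; 0.05 -0.0322 -0.0068 0.0036 0 0 3.9; 0.05 -0.0326 -0.0045 0.0036 0 0 3.9; 0.05 -0.0328 -0.0023 0.0036 0 0 3.9; 0.05 -0.0329 -0.0001 0.0036 0 0 3.9; 0.05 -0.0329 0.0022 0.0036 0 0 3.9'
python3 -m crank '0.05 -0.0326 0.0044 0.0036 0 0 3.9; 0.05 -0.0323 0.0066 0.0036 0 0 3.9; 0.05 -0.0317 0.0088 0.0036 0 0 3.9; 0.05 -0.0311 0.0109 0.0036 0 0 3.8; 0.05 -0.0303 0.013 0.0035 0 0 3.9; 0.05 -0.0265 0.0024 0.0143 0 0 0; 0.05 -0.0265 0.0024 0.0143 0 0 0; 0.05 -0.0265 0.0025 0.0143 0 0 0'
python3 -m crank '0.05 -0.0265 0.0024 0.0143 0 0 0; 0.05 -0.0265 0.0025 0.0143 0 0 0; 0.05 -0.0265 0.0024 0.0143 0 0 0; 0.05 -0.0266 0.0025 0.0144 0 0 0; 0.05 0 0 0 0 0 0; 0.05 0 0 0 0 0 0; 0.05 0 0 0 0 0 0; 0.05 0 0 0 0 0 0'
```

```bash
(
python3 -m crank '0.05 0 0 -0.033 0 0 0; 0.05 0 0 -0.033 0 0 0; 0.05 0 0 -0.033 0 0 0; 0.05 0 0 -0.033 0 0 0; 0.05 0 0 -0.033 0 0 0; 0.05 0 0 -0.033 0 0 0; 0.05 -0.032 -0.010 0 0 0 3.3; 0.05 -0.032 -0.009 0 0 0 3.3'
python3 -m crank '0.05 -0.033 -0.007 0 0 0 3.3; 0.05 -0.033 -0.005 0 0 0 3.3; 0.05 -0.033 -0.003 0 0 0 3.4; 0.05 -0.033 -0.001 0 0 0 3.3; 0.05 -0.033 0.001 0 0 0 3.4; 0.05 -0.033 0.003 0 0 0 3.3; 0.05 -0.033 0.005 0 0 0 3.4; 0.05 -0.029 -0.015 0.004 0 0 3.9'
python3 -m crank '0.05 -0.030 -0.013 0.004 0 0 3.9; 0.05 -0.031 -0.011 0.004 0 0 3.9; 0.05 -0.032 -0.009 0.004 0 0 3.9; 0.05 -0.032 -0.007 0.004 0 0 3.9; 0.05 -0.033 -0.005 0.004 0 0 3.9; 0.05 -0.033 -0.002 0.004 0 0 3.9; 0.05 -0.033 0 0.004 0 0 3.9; 0.05 -0.033 0.002 0.004 0 0 3.9'
python3 -m crank '0.05 -0.033 0.004 0.004 0 0 3.9; 0.05 -0.032 0.007 0.004 0 0 3.9; 0.05 -0.032 0.009 0.004 0 0 3.9; 0.05 -0.031 0.011 0.004 0 0 3.8; 0.05 -0.030 0.013 0.004 0 0 3.9; 0.05 -0.026 0.002 0.014 0 0 0; 0.05 -0.026 0.002 0.014 0 0 0; 0.05 -0.026 0.002 0.014 0 0 0'
python3 -m crank '0.05 -0.026 0.002 0.014 0 0 0; 0.05 -0.026 0.002 0.014 0 0 0; 0.05 -0.026 0.002 0.014 0 0 0; 0.05 -0.026 0.002 0.014 0 0 0; 0.05 0 0 0 0 0 0; 0.05 0 0 0 0 0 0; 0.05 0 0 0 0 0 0; 0.05 0 0 0 0 0 0'
)
python3 - <<'E'
from meas import *
s=telemetry.observe();print(s['qpos'].round(2))
f=frame('wrist');save(f,'w1.png');np.savez('w1.npz',**f)
print(f['o'],tray(f),wedges(f))
E
```

```text
clock: 0.82
position: [0.2651, 0.5469, 0.4496]
tool_rot: [3.139, -0.001, 2.679]
force: [1.2, -0.3, -1.2]
grip_width: 0.05
finger_force: 0.0
clock: 1.48
position: [0.4583, 0.3699, 0.4436]
tool_rot: [-3.141, 0.001, 2.199]
force: [1.1, -0.1, 0.4]
grip_width: 0.0499
finger_force: 0.0
clock: 2.15
position: [0.513, 0.1111, 0.4121]
tool_rot: [-3.142, -0.0, 1.654]
force: [1.1, 0.3, -0.6]
grip_width: 0.0499
finger_force: 0.0
clock: 2.82
position: [0.5355, -0.1263, 0.3495]
tool_rot: [-3.141, 0.0, 1.319]
force: [-0.3, 0.1, 0.0]
grip_width: 0.0502
finger_force: 0.0
clock: 3.48
position: [0.5183, -0.2268, 0.2946]
tool_rot: [3.141, -0.0, 1.32]
force: [0.5, -1.0, 0.7]
grip_width: 0.05
finger_force: 0.0
[-0.09  0.43  0.56  1.73 -0.26  1.06  0.3 ]
[ 0.53932972 -0.14541826  0.41721794] (((644.7739868164062, -226.75723266601562), (95.85311889648438, 10.265823364257812), 75.83007049560547), np.int64(330), np.float64(0.05832468369373922)) [(array([546.9, -62.9], dtype=float32), np.float32(-32.2), 'len', 27.9, 'wid', 17.1, 'med z', 0.0647, np.int32(324)), (array([634.4, -83.4], dtype=float32), np.float32(-173.8), 'len', 15.3, 'wid', 10.3, 'med z', 0.0643, np.int32(104)), (array([ 587.9, -165.5], dtype=float32), np.float32(-107.1), 'len', 19.1, 'wid', 5.4, 'med z', 0.066, np.int32(60)), (array([ 627.9, -169.1], dtype=float32), np.float32(167.0), 'len', 69.3, 'wid', 7.4, 'med z', 0.066, np.int32(393)), (array([ 612. , -224.5], dtype=float32), np.float32(-16.2), 'len', 66.5, 'wid', 5.5, 'med z', 0.0611, np.int32(218)), (array([ 595.1, -280.4], dtype=float32), np.float32(166.2), 'len', 71.0, 'wid', 5.2, 'med z', 0.0611, np.int32(167)), (array([ 584.1, -339.1], dtype=float32), np.float32(-16.5), 'len', 68.7, 'wid', 8.0, 'med z', 0.066, np.int32(248))]
```

View pics/w1.png

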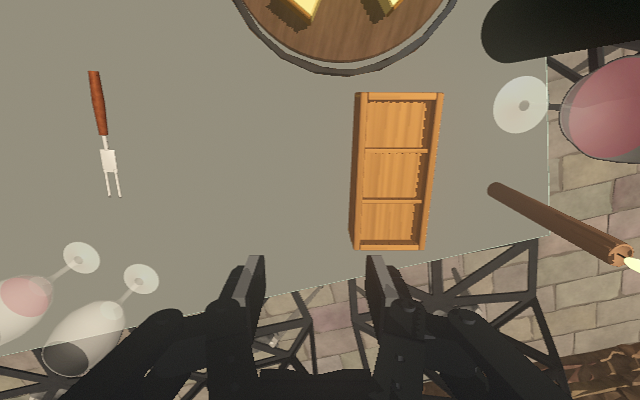

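The wrist view shows the stack from above: rim corners near px (356,93), (443,93), (426,248) and (350,248), with two dividers, so it is the top tray. I'll fit its rim from depth.

```bash
cat >> meas.py <<'E'
def rim(f,zr=(0.060,0.075),box=(.48,.72,-.38,-.14),zp=0.067):
    P=cloud(f); m=(P[...,2]>zr[0])&(P[...,2]<zr[1])&(P[...,0]>box[0])&(P[...,0]<box[1])&(P[...,1]>box[2])&(P[...,1]<box[3])
    n,l,st,c=cv2.connectedComponentsWithStats(m.astype(np.uint8)); m=l==1+np.argmax(st[1:,4])
    v,u=np.nonzero(m); q=(onplane(f,np.c_[u,v],zp)[:,:2]*1000).astype(np.float32)
    r=cv2.minAreaRect(q); (c,(w,h),a)=r
    if w<h: a-=90
    return np.round(c,1),round(max(w,h),1),round(min(w,h),1),round((a+360)%180,1),m.sum(),P[m][:,2].mean().round(4)
E
python3 - <<'E'
from meas import *
for n in('w1','top0','scene0'):
    f=dict(np.load(n+'.npz',allow_pickle=True)); print(n,rim(f))
E
```

```text
w1 (array([ 604.7, -253.1]), 182.8, 87.9, 75.5, np.int64(3932), np.float64(0.0649))
top0 (array([ 601.5, -253.9]), 183.5, 88.7, 75.5, np.int64(788), np.float64(0.0657))
scene0 (array([ 601.7, -254.8]), 187.6, 92.9, 75.4, np.int64(1167), np.float64(0.0658))
```

Run:
```python
from plan import *
f=dict(np.load('top0.npz',allow_pickle=True)); P=cloud(f); m=(P[...,2]>.027)&(P[...,2]<.08)&(np.hypot(P[...,0]-.59,P[...,1])<.15)
v,u=np.nonzero(m); q=onplane(f,np.c_[u,v],.032)[:,:2]; print(cv2.minEnclosingCircle((q[P[m][:,2]<.04]*1000).astype(np.float32)))
plan([(.6417,-.2637,.13,75.5,.045),(.6417,-.2637,.074,75.5,.045,3)],step=.03)
```

```text
((603.209228515625, 2.040536403656006), 124.77265930175781)
python3 -m crank '0.045 -0.0007 0.0184 0.0235 0 0 0; 0.045 -0.0008 0.0184 0.0235 0 0 0; 0.045 -0.0007 0.0184 0.0236 0 0 0; 0.045 -0.0008 0.0184 0.0235 0 0 0; 0.045 -0.0007 0.0183 0.0236 0 0 0.1; 0.045 -0.0007 0.0184 0.0235 0 0 0; 0.045 -0.0008 0.0183 0.0236 0 0 0.1; 0.045 0 0 0.0187 0 0 0'
python3 -m crank '0.045 0 0 0.0186 0 0 0; 0.045 0 0 0.0187 0 0 0; 0.045 0 0 0 0 0 0; 0.045 0 0 0 0 0 0; 0.045 0 0 0 0 0 0; 0.045 0 0 0 0 0 0; 0.045 0 0 0 0 0 0; 0.045 0 0 0 0 0 0'
```

```bash
(
python3 -m crank '0.045 -0.001 0.018 0.0235 0 0 0; 0.045 -0.001 0.018 0.0235 0 0 0; 0.045 -0.001 0.018 0.0235 0 0 0; 0.045 -0.001 0.019 0.0235 0 0 0; 0.045 -0.001 0.018 0.0235 0 0 0; 0.045 0 0.019 0.0235 0 0 0; 0.045 0 0.018 0.0235 0 0 0.1; 0.045 0 0 0 0 0 0'
python3 -m crank '0.045 0 0 0.015 0 0 0; 0.045 0 0 0.015 0 0 0; 0.045 0 0 0.015 0 0 0; 0.045 0 0 0.011 0 0 0; 0.045 0 0 0 0 0 0; 0.045 0 0 0 0 0 0; 0.045 0 0 0 0 0 0; 0.045 0 0 0 0 0 0'
python3 -m crank '0 0 0 0 0 0 0; 0 0 0 0 0 0 0; 0 0 0 0 0 0 0; 0 0 0 0 0 0 0; 0 0 0 0 0 0 0; 0 0 0 0 0 0 0; 0 0 0 0 0 0 0; 0 0 0 0 0 0 0' 40
)
python3 - <<'E'
from plan import *
print(telemetry.observe()['force'],pose()[0])
plan([(.6417,-.2637,.080,75.5,0,2),(.6417,-.2637,.14,75.5,0,3)],step=.03)
p,R=pose();p[2]=.14
plan([(.6417,-.2637,.15,75.5,0,1),(.44,-.10,.15,86,0),(.425,-.04,.12,90,0),(.425,-.04,.034,90,0,4)],step=.03,start=(p,R))
E
```

```text
clock: 4.2
position: [0.6416, -0.2626, 0.1249]
tool_rot: [-3.137, -0.001, 1.32]
force: [-0.2, -0.2, 0.7]
grip_width: 0.0448
finger_force: 0.0
clock: 4.87
position: [0.6408, -0.2648, 0.0747]
tool_rot: [3.14, 0.0, 1.317]
force: [0.4, -0.6, 0.2]
grip_width: 0.045
finger_force: 0.0
clock: 5.53
position: [0.6407, -0.2646, 0.0743]
tool_rot: [3.141, 0.0, 1.317]
force: [-0.8, 0.4, 6.2]
grip_width: 0.0068
finger_force: 40.1
[-0.7741372   0.3846367   6.24934324] [ 0.64069328 -0.26461313  0.07429487]
python3 -m crank '0 0.0006 0.0004 -0.0029 0 0 0; 0 0.0005 0.0003 -0.0028 0 0 0; 0 0 0 -0.02 0 0 0; 0 0 0 -0.02 0 0 0; 0 0 0.0001 -0.02 0 0 0; 0 0 0 0 0 0 0; 0 0 0 0 0 0 0; 0 0 0 0 0 0 0'
python3 -m crank '0 0.0011 0.0008 -0.01 0 0 0; 0 0.012 -0.0263 0 0 0 -1.2; 0 0.0125 -0.026 0 0 0 -1.2; 0 0.0131 -0.0257 0 0 0 -1.2; 0 0.0136 -0.0255 0 0 0 -1.2; 0 0.0141 -0.0252 0 0 0 -1.1; 0 0.0146 -0.0249 0 0 0 -1.2; 0 0.0152 -0.0246 -0.0001 0 0 -1.1'
python3 -m crank '0 0.0156 -0.0242 0 0 0 -1.2; 0 0.0162 -0.0239 -0.0001 0 0 -1.1; 0 0.0196 -0.0064 0.01 0 0 -1.3; 0 0.0197 -0.006 0.01 0 0 -1.4; 0 0.0199 -0.0055 0.01 0 0 -1.3; 0 0 0 0.0215 0 0 0; 0 0 0 0.0215 0 0 0; 0 0 0 0.0215 0 0 0'
python3 -m crank '0 0 0 0.0215 0 0 0; 0 0 0 0 0 0 0; 0 0 0 0 0 0 0; 0 0 0 0 0 0 0; 0 0 0 0 0 0 0; 0 0 0 0 0 0 0; 0 0 0 0 0 0 0; 0 0 0 0 0 0 0'
```

```bash
(
python3 -m crank '0 0 0 -0.003 0 0 0; 0 0 0 -0.005 0 0 0; 0 0 0 -0.01 0 0 0; 0 0 0 -0.02 0 0 0; 0 0 0 -0.02 0 0 0; 0 0 0 -0.018 0 0 0; 0 0 0 0 0 0 0; 0 0 0 0 0 0 0'
)
python3 - <<'E'
from meas import *
f=frame('scene');save(f,'s1.png'); print(rim(f,zr=(.12,.15),zp=.142),rim(f,zr=(.039,.05),zp=.046))
E
```

```text
clock: 6.2
position: [0.6409, -0.2646, 0.1513]
tool_rot: [3.14, -0.0, 1.317]
force: [-0.1, 0.5, -0.4]
grip_width: 0.0069
finger_force: 39.2
(array([ 599.8, -256.2]), 193.9, 109.0, 75.5, np.int64(3413), np.float64(0.135)) (array([ 601.2, -254.3]), 187.4, 92.1, 75.8, np.int64(686), np.float64(0.0453))
```

View pics/s1.png

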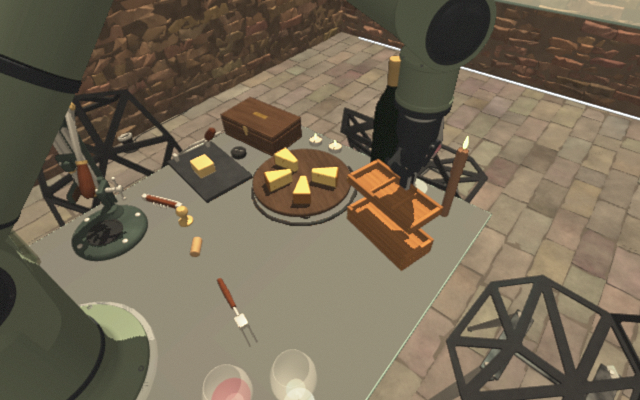

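The top tray is lifted level at about px (400,190), and the other two trays remain at (390,235). I'll set it on its temporary spot.

```bash
(
python3 -m crank '0 0.012 -0.0263 0 0 0 -1.2; 0 0.0125 -0.026 0 0 0 -1.2; 0 0.013 -0.0257 0 0 0 -1.2; 0 0.0135 -0.0255 0 0 0 -1.2; 0 0.014 -0.025 0 0 0 -1.1; 0 0.0145 -0.025 0 0 0 -1.2; 0 0.015 -0.0245 0 0 0 -1.1; 0 0.0155 -0.024 0 0 0 -1.2'
python3 -m crank '0 0.016 -0.024 0 0 0 -1.1; 0 0.0195 -0.0065 0.01 0 0 -1.3; 0 0.0195 -0.006 0.01 0 0 -1.4; 0 0.02 -0.0055 0.01 0 0 -1.3; 0 0 0 0.0215 0 0 0; 0 0 0 0.0215 0 0 0; 0 0 0 0.021 0 0 0; 0 0 0 0.012 0 0 0'
python3 -m crank '0 0 0 0.006 0 0 0; 0 0 0 0.002 0 0 0; 0 0 0 0.001 0 0 0; 0 0 0 0 0 0 0; 0.024 0 0 0 0 0 0; 0.024 0 0 0 0 0 0; 0.024 0 0 0 0 0 0; 0.024 0 0 0 0 0 0'
)
python3 - <<'E'
from plan import *
print(telemetry.observe()['force'],pose()[0])
E
```

```text
clock: 6.92
position: [0.4597, -0.1189, 0.1493]
tool_rot: [-3.14, 0.0, 1.482]
force: [1.0, 0.5, -1.3]
grip_width: 0.0069
finger_force: 39.4
clock: 7.58
position: [0.4226, -0.0416, 0.0417]
tool_rot: [-3.139, 0.0, 1.571]
force: [0.4, -0.2, -1.1]
grip_width: 0.0069
finger_force: 39.4
clock: 8.25
position: [0.4239, -0.0418, 0.0351]
tool_rot: [3.141, -0.0, 1.571]
force: [0.3, -0.8, 0.3]
grip_width: 0.0237
finger_force: 0.0
[ 0.26960468 -0.76229235  0.31008537] [ 0.42387788 -0.04178148  0.03509875]
```

Run:
```python
from plan import *
plan([(.424,-.042,.12,90,.03,3),(.46,-.12,.15,86,.045),(.6409,-.2646,.12,75.46,.045),(.6409,-.2646,.0533,75.46,.045,3)],step=.03)
```

```text
python3 -m crank '0.03 -0.0001 0.0001 -0.0283 0 0 0; 0.03 -0.0001 0 -0.0283 0 0 0; 0.03 0 0.0001 -0.0283 0 0 0; 0.045 -0.0195 0.009 -0.0075 0 0 1; 0.045 -0.0193 0.0093 -0.0075 0 0 1; 0.045 -0.0192 0.0097 -0.0075 0 0 1; 0.045 -0.019 0.01 -0.0075 0 0 1; 0.045 -0.0164 0.0238 0.0038 0 0 1.3'
python3 -m crank '0.045 -0.0159 0.0242 0.0038 0 0 1.3; 0.045 -0.0154 0.0245 0.0038 0 0 1.3; 0.045 -0.0148 0.0249 0.0037 0 0 1.3; 0.045 -0.0142 0.0252 0.0038 0 0 1.3; 0.045 -0.0137 0.0256 0.0037 0 0 1.3; 0.045 -0.013 0.0258 0.0038 0 0 1.4; 0.045 -0.0125 0.0262 0.0037 0 0 1.3; 0.045 0 0 0.0222 0 0 0'
python3 -m crank '0.045 0 0 0.0223 0 0 0; 0.045 0 0 0.0222 0 0 0; 0.045 0 0 0 0 0 0; 0.045 0 0 0 0 0 0; 0.045 0 0 0 0 0 0; 0.045 0 0 0 0 0 0; 0.045 0 0 0 0 0 0; 0.045 0 0 0 0 0 0'
```

```bash
(
python3 -m crank '0.024 0 0 -0.028 0 0 0; 0.03 0 0 -0.028 0 0 0; 0.03 0 0 -0.028 0 0 0; 0.045 -0.0195 0.009 -0.0075 0 0 1; 0.045 -0.0195 0.0095 -0.0075 0 0 1; 0.045 -0.019 0.0095 -0.0075 0 0 1; 0.045 -0.019 0.01 -0.0075 0 0 1; 0.045 -0.0165 0.024 0.004 0 0 1.3'
python3 -m crank '0.045 -0.016 0.024 0.004 0 0 1.3; 0.045 -0.0155 0.0245 0.004 0 0 1.3; 0.045 -0.015 0.025 0.004 0 0 1.3; 0.045 -0.014 0.025 0.004 0 0 1.3; 0.045 -0.0135 0.0255 0.004 0 0 1.3; 0.045 -0.013 0.026 0.003 0 0 1.4; 0.045 -0.0125 0.026 0.003 0 0 1.3; 0.045 0 0 0 0 0 0'
python3 -m crank '0.045 0 0 0.022 0 0 0; 0.045 0 0 0.022 0 0 0; 0.045 0 0 0.013 0 0 0; 0.045 0 0 0.007 0 0 0; 0.045 0 0 0 0 0 0; 0.045 0 0 0 0 0 0; 0.045 0 0 0 0 0 0; 0.045 0 0 0 0 0 0'
)
python3 - <<'E'
from plan import *
print(telemetry.observe()['force'],pose()[0],pose()[1].as_euler('xyz',degrees=True))
E
```

```text
clock: 8.92
position: [0.4819, -0.1394, 0.1467]
tool_rot: [3.14, -0.0, 1.476]
force: [1.3, -0.7, 0.3]
grip_width: 0.045
finger_force: 0.0
clock: 9.58
position: [0.6425, -0.2676, 0.118]
tool_rot: [3.14, 0.002, 1.315]
force: [1.3, -0.2, -0.1]
grip_width: 0.0455
finger_force: 0.0
clock: 10.25
position: [0.6408, -0.2648, 0.056]
tool_rot: [3.14, 0.0, 1.317]
force: [1.2, -1.0, 0.3]
grip_width: 0.0447
finger_force: 0.0
[ 1.17659168 -0.98944017  0.34886666] [ 0.64084705 -0.26482567  0.0559881 ] [1.79914417e+02 6.58736552e-03 7.54740852e+01]
```

```bash
(
python3 -m crank '0.045 0 0 0.0025 0 0 0; 0 0 0 0 0 0 0; 0 0 0 0 0 0 0; 0 0 0 0 0 0 0; 0 0 0 0 0 0 0; 0 0 0 0 0 0 0; 0 0 0 0 0 0 0; 0 0 0 0 0 0 0' 40
python3 -m crank '0 0 0 -0.003 0 0 0; 0 0 0 -0.005 0 0 0; 0 0 0 -0.01 0 0 0; 0 0 0 -0.02 0 0 0; 0 0 0 -0.02 0 0 0; 0 0 0 -0.012 0 0 0; 0 0 0 0 0 0 0; 0 0 0 0 0 0 0' 
)
python3 - <<'E'
from meas import *
from plan import *
f=frame('scene');save(f,'s2.png'); print(rim(f,zr=(.095,.125),zp=.116),rim(f,zr=(.018,.028),zp=.025))
plan([(.46,-.245,.10,90,0),(.46,-.245,.033,90,0,5)],step=.03)
E
```

```text
clock: 10.92
position: [0.6405, -0.2647, 0.0526]
tool_rot: [3.141, 0.0, 1.317]
force: [0.2, -0.3, 5.8]
grip_width: 0.0068
finger_force: 40.5
clock: 11.58
position: [0.6405, -0.2646, 0.1228]
tool_rot: [3.141, -0.0, 1.317]
force: [-0.5, 0.1, -2.4]
grip_width: 0.007
finger_force: 39.7
(array([ 603.3, -258.1]), 193.1, 118.6, 75.4, np.int64(3282), np.float64(0.1068)) (array([ 600.6, -254.4]), 188.2, 92.0, 76.4, np.int64(796), np.float64(0.0235))
python3 -m crank '0 -0.0038 -0.0256 0.0031 0 0 -2.1; 0 -0.0028 -0.0257 0.0031 0 0 -2.1; 0 -0.0019 -0.0258 0.0031 0 0 -2.1; 0 -0.0009 -0.0259 0.0032 0 0 -2.1; 0 0 -0.0259 0.0031 0 0 -2; 0 0.0009 -0.0259 0.0032 0 0 -2.1; 0 0.0018 -0.0258 0.0031 0 0 -2; 0 0 0 0.0134 0 0 0'
python3 -m crank '0 0 0 0.0134 0 0 0; 0 0 0 0.0134 0 0 0; 0 0 0 0.0134 0 0 0; 0 0 0.0001 0.0134 0 0 0; 0 0 0 0 0 0 0; 0 0 0 0 0 0 0; 0 0 0 0 0 0 0; 0 0 0 0 0 0 0'
```

View pics/s2.png

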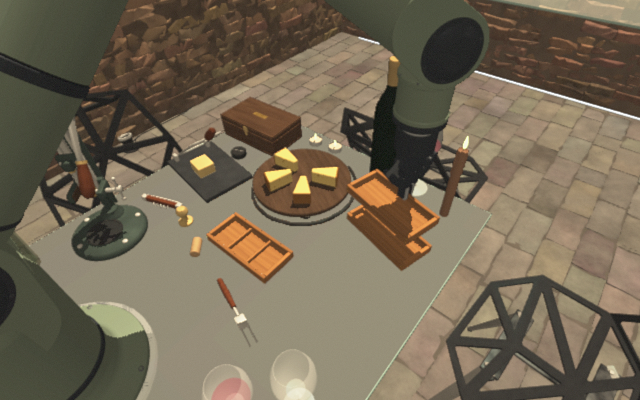

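The plain cheese tray hangs in the gripper at px (395,205), the top tray lies at (250,245), and the bottom tray is still in place. Next I'll place the cheese tray.

```bash
(
python3 -m crank '0 -0.004 -0.0255 0.003 0 0 -2.1; 0 -0.003 -0.0255 0.003 0 0 -2.1; 0 -0.002 -0.026 0.003 0 0 -2.1; 0 -0.001 -0.026 0.003 0 0 -2.1; 0 0 -0.026 0.003 0 0 -2; 0 0.001 -0.026 0.003 0 0 -2.1; 0 0.002 -0.026 0.003 0 0 -2; 0 0 0 0 0 0 0'
python3 -m crank '0 0 0 0.02 0 0 0; 0 0 0 0.02 0 0 0; 0 0 0 0.015 0 0 0; 0 0 0 0.008 0 0 0; 0 0 0 0.004 0 0 0; 0 0 0 0.002 0 0 0; 0 0 0 0 0 0 0; 0 0 0 0 0 0 0'
)
python3 - <<'E'
from plan import *
print(telemetry.observe()['force'],pose()[0],pose()[1].as_euler('xyz',degrees=True))
E
```

```text
clock: 12.3
position: [0.4543, -0.245, 0.1001]
tool_rot: [-3.137, -0.002, 1.57]
force: [0.9, -1.8, -1.6]
grip_width: 0.0066
finger_force: 39.8
clock: 12.97
position: [0.4599, -0.2457, 0.0328]
tool_rot: [3.141, 0.0, 1.57]
force: [0.5, -0.8, -1.0]
grip_width: 0.0066
finger_force: 39.7
[ 0.48275212 -0.8052224  -0.97141629] [ 0.45992895 -0.24571405  0.03280298] [1.79965641e+02 1.90009867e-02 8.99675714e+01]
```

```bash
(
python3 -m crank '0 0 0 0.001 0 0 0; 0 0 0 0 0 0 0; 0.03 0 0 0 0 0 0; 0.03 0 0 0 0 0 0; 0.03 0 0 0 0 0 0; 0.03 0 0 -0.02 0 0 0; 0.03 0 0 -0.03 0 0 0; 0.03 0 0 0 0 0 0'
)
python3 - <<'E'
from plan import *
plan([(.4239,-.0418,.08,90,.024),(.4239,-.0418,.0325,90,.024,4)],step=.03)
E
```

```text
clock: 13.63
position: [0.461, -0.2466, 0.0851]
tool_rot: [3.138, 0.002, 1.57]
force: [1.8, -1.5, 0.9]
grip_width: 0.0303
finger_force: 0.0
python3 -m crank '0.024 0.0292 -0.0053 0.0007 0 0 0; 0.024 0.0293 -0.0053 0.0006 0 0 0; 0.024 0.0292 -0.0053 0.0007 0 0 0; 0.024 0.0293 -0.0054 0.0006 0.1 0 0; 0.024 0.0292 -0.0053 0.0007 0 0 0; 0.024 0.0293 -0.0054 0.0006 0.1 0 0; 0.024 0.0292 -0.0053 0.0007 0 0.1 -0.1; 0.024 0 0 0.0119 0 0 0'
python3 -m crank '0.024 0 0 0.0119 0 0 0; 0.024 0 0 0.0119 0 0 0; 0.024 0 -0.0001 0.0118 0 0 0; 0.024 0 0 0 0 0 0; 0.024 0 0 0 0 0 0; 0.024 0 0 0 0 0 0; 0.024 0 0 0 0 0 0; 0.024 0 0 0 0 0 0'
```

```bash
(
python3 -m crank '0.024 0.029 -0.0053 0 0 0 0; 0.024 0.029 -0.0053 0 0 0 0; 0.024 0.029 -0.0053 0 0 0 0; 0.024 0.029 -0.0053 0 0 0 0; 0.024 0.0295 -0.0053 0 0 0 0; 0.024 0.0295 -0.0053 0 0 0 0; 0.024 0.0295 -0.0052 0 0 0 0; 0.024 0 0 0 0 0 0'
python3 -m crank '0.024 0 0 0.015 0 0 0; 0.024 0 0 0.015 0 0 0; 0.024 0 0 0.012 0 0 0; 0.024 0 0 0.005 0 0 0; 0.024 0 0 0.002 0 0 0; 0.024 0 0 0 0 0 0; 0.024 0 0 0 0 0 0; 0.024 0 0 0 0 0 0'
)
python3 - <<'E'
from plan import *
print(telemetry.observe()['force'],pose()[0],pose()[1].as_euler('xyz',degrees=True))
E
```

```text
clock: 14.3
position: [0.4219, -0.036, 0.0812]
tool_rot: [-3.14, -0.002, 1.576]
force: [1.1, 1.2, -0.4]
grip_width: 0.0242
finger_force: 0.0
clock: 14.97
position: [0.4231, -0.0411, 0.0328]
tool_rot: [3.141, 0.0, 1.57]
force: [0.9, -0.5, -0.4]
grip_width: 0.0237
finger_force: 0.0
[ 0.90270036 -0.54419754 -0.40578038] [ 0.42306713 -0.04111612  0.03284206] [1.79953574e+02 3.25773262e-03 8.99639104e+01]
```

```bash
(
python3 -m crank '0 0 0 0 0 0 0; 0 0 0 0 0 0 0; 0 0 0 0 0 0 0; 0 0 0 0 0 0 0; 0 0 0 0 0 0 0; 0 0 0 0 0 0 0; 0 0 0 0 0 0 0; 0 0 0 0 0 0 0' 40
python3 -m crank '0 0 0 -0.003 0 0 0; 0 0 0 -0.01 0 0 0; 0 0 0 -0.02 0 0 0; 0 0 0 -0.03 0 0 0; 0 0 0 -0.03 0 0 0; 0 0 0 -0.025 0 0 0; 0 0 0 0 0 0 0; 0 0 0 0 0 0 0'
)
python3 - <<'E'
from plan import *
p,R=pose()
plan([(.46,-.12,.15,86,0),(.6409,-.2639,.13,75.46,0),(.6409,-.2639,.075,75.46,0,4)],step=.03)
E
```

```text
clock: 15.63
position: [0.4232, -0.041, 0.0328]
tool_rot: [3.141, -0.0, 1.57]
force: [-0.4, 1.1, 7.7]
grip_width: 0.0063
finger_force: 43.1
clock: 16.3
position: [0.4233, -0.0406, 0.1514]
tool_rot: [3.139, -0.001, 1.571]
force: [0.0, -0.5, -1.4]
grip_width: 0.0067
finger_force: 41.8
python3 -m crank '0 -0.0265 0.0122 0.0005 0 0 1.3; 0 -0.0262 0.0128 0.0005 0.1 0 1.4; 0 -0.0259 0.0135 0.0004 0 0 1.3; 0 -0.0164 0.0238 0.0025 0 0 1.3; 0 -0.0158 0.0242 0.0025 0 0 1.3; 0 -0.0153 0.0245 0.0025 0 0 1.3; 0 -0.0147 0.0249 0.0025 0 0 1.3; 0 -0.0141 0.0252 0.0025 0 0 1.3'
python3 -m crank '0 -0.0136 0.0255 0.0025 0 0 1.4; 0 -0.0129 0.0258 0.0025 0 0 1.3; 0 -0.0124 0.0261 0.0025 0 -0.1 1.4; 0 0 0 0.0138 0 0 0; 0 0 0 0.0137 0 0 0; 0 0 0 0.0138 0 0 0; 0 0 -0.0001 0.0137 0 0 0; 0 0 0 0 0 0 0'
```

```bash
(
python3 -m crank '0 -0.0265 0.012 0.0005 0 0 1.3; 0 -0.026 0.013 0.0005 0 0 1.4; 0 -0.026 0.0135 0.0005 0 0 1.3; 0 -0.0165 0.024 0.0025 0 0 1.3; 0 -0.016 0.024 0.0025 0 0 1.3; 0 -0.0155 0.0245 0.0025 0 0 1.3; 0 -0.0145 0.025 0.0025 0 0 1.3; 0 -0.014 0.025 0.0025 0 0 1.3'
python3 -m crank '0 -0.0135 0.0255 0.0025 0 0 1.4; 0 -0.013 0.026 0.0025 0 0 1.3; 0 -0.0125 0.026 0.0025 0 0 1.4; 0 0 0 0.02 0 0 0; 0 0 0 0.02 0 0 0; 0 0 0 0.015 0 0 0; 0 0 0 0 0 0 0; 0 0 0 0 0 0 0'
)
python3 - <<'E'
from plan import *
print(telemetry.observe()['force'],pose()[0],pose()[1].as_euler('xyz',degrees=True))
plan([(.6409,-.2639,.0533,75.46,0,5)])
E
```

```text
clock: 16.97
position: [0.5727, -0.2114, 0.1346]
tool_rot: [-3.14, -0.001, 1.386]
force: [0.8, 0.4, -1.1]
grip_width: 0.0064
finger_force: 41.8
clock: 17.63
position: [0.6394, -0.2646, 0.0727]
tool_rot: [-3.139, -0.0, 1.315]
force: [-0.5, -0.8, -0.9]
grip_width: 0.0069
finger_force: 41.8
[-0.45620048 -0.78217401 -0.86637156] [ 0.63940132 -0.26457171  0.07274085] [-1.79876491e+02 -1.19527130e-02  7.53580051e+01]
python3 -m crank '0 0.0002 0.0003 0.0039 0 0 0; 0 0.0002 0.0003 0.0039 0 0 0; 0 0.0002 0.0002 0.0039 0 0 0; 0 0.0002 0.0003 0.0039 -0.1 0 -0.1; 0 0.0002 0.0002 0.0038 0 0 0; 0 0 0 0 0 0 0; 0 0 0 0 0 0 0; 0 0 0 0 0 0 0'
```

```bash
(
python3 -m crank '0 0.001 0.0015 0.004 0 0 0; 0 0 0 0.004 0 0 0; 0 0 0 0.004 0 0 0; 0 0 0 0.003 0 0 0; 0 0 0 0.002 0 0 0; 0 0 0 0.0015 0 0 0; 0 0 0 0 0 0 0; 0 0 0 0 0 0 0'
)
python3 - <<'E'
from plan import *
print(telemetry.observe()['force'],pose()[0],pose()[1].as_euler('xyz',degrees=True))
E
```

```text
clock: 18.3
position: [0.6419, -0.2642, 0.0554]
tool_rot: [3.142, 0.0, 1.315]
force: [0.8, -0.4, -0.7]
grip_width: 0.0068
finger_force: 41.8
[ 0.77394823 -0.40218403 -0.74499651] [ 0.64185342 -0.26422986  0.05535977] [1.79995809e+02 3.66170648e-03 7.53641897e+01]
```

```bash
(
python3 -m crank '0 0 -0.001 0.0015 0 0 0; 0 0 0 0.0008 0 0 0; 0.03 0 0 0 0 0 0; 0.03 0 0 0 0 0 0; 0.03 0 0 0 0 0 0; 0.03 0 0 0 0 0 0; 0.03 0 0 -0.02 0 0 0; 0.05 0 0 -0.03 0 0 0'
)
python3 - <<'E'
from plan import *
plan([(.59,-.22,.25,75.4,.08),(.50,-.13,.33,75.4,.08)],step=.035)
E
```

```text
clock: 18.97
position: [0.6394, -0.2633, 0.1009]
tool_rot: [-3.137, -0.0, 1.315]
force: [0.5, 0.4, -0.3]
grip_width: 0.0407
finger_force: 0.0
python3 -m crank '0.08 0.0059 -0.0119 -0.0298 -0.1 0 0; 0.08 0.0059 -0.0118 -0.0298 0 0 0; 0.08 0.0059 -0.0118 -0.0298 -0.1 0 0; 0.08 0.0059 -0.0118 -0.0298 0 0 0; 0.08 0.0058 -0.0118 -0.0297 -0.1 0 0; 0.08 0.0129 -0.022 -0.016 0 0 0; 0.08 0.0129 -0.0219 -0.016 0 0 0; 0.08 0.0129 -0.022 -0.016 0 0 0'
python3 -m crank '0.08 0.0128 -0.0219 -0.016 0 0 0; 0.08 0.0129 -0.022 -0.0161 0 0 0; 0.08 0 0 0 0 0 0; 0.08 0 0 0 0 0 0; 0.08 0 0 0 0 0 0; 0.08 0 0 0 0 0 0; 0.08 0 0 0 0 0 0; 0.08 0 0 0 0 0 0'
```

```bash
(
python3 -m crank '0.08 0.005 -0.012 -0.03 0 0 0; 0.08 0.006 -0.012 -0.03 0 0 0; 0.08 0.006 -0.012 -0.03 0 0 0; 0.08 0.006 -0.012 -0.03 0 0 0; 0.08 0.03 -0.01 -0.02 0 0 0; 0.08 0.03 -0.01 -0.02 0 0 0; 0.08 0.03 -0.01 -0.02 0 0 0; 0.08 0.03 -0.01 -0.02 0 0 0'
python3 -m crank '0.08 0.03 -0.005 -0.02 0 0 0; 0.08 0.03 0 -0.015 0 0 0; 0.08 0.03 0 -0.01 0 0 0; 0.08 0 0 0 0 0 0; 0.08 0 0 0 0 0 0; 0.08 0 0 0 0 0 0; 0.08 0 0 0 0 0 0; 0.08 0 0 0 0 0 0'
)
python3 - <<'E'
from meas import *
f=frame('wrist');save(f,'w2.png');np.savez('w2.npz',**f); g=frame('top');np.savez('top2.npz',**g); s=frame('scene');np.savez('scene2.npz',**s)
print(f['o'])
for q in (f,g,s):
  print('wedges',*wedges(q,box=(.4,.8,-.15,.15)),sep='\n')
  try: print('top',rim(q,zr=(.039,.052),zp=.046),'ch',rim(q,zr=(.018,.03),zp=.025,box=(.33,.53,-.38,-.12)))
  except Exception as e: print(e)
E
```

```text
clock: 19.63
position: [0.5914, -0.102, 0.304]
tool_rot: [3.141, -0.0, 1.315]
force: [1.1, 0.3, 0.6]
grip_width: 0.0803
finger_force: 0.0
clock: 20.3
position: [0.6095, -0.0162, 0.3478]
tool_rot: [-3.141, 0.0, 1.314]
force: [0.7, -0.0, -0.3]
grip_width: 0.0798
finger_force: 0.0
[0.63118365 0.06516109 0.47028494]
wedges
(array([621.5,  63.1], dtype=float32), np.float32(85.1), 'len', 63.6, 'wid', 39.5, 'med z', 0.0648, np.int32(1272))
(array([557.5,  32.7], dtype=float32), np.float32(152.0), 'len', 63.9, 'wid', 41.7, 'med z', 0.0647, np.int32(1177))
(array([634.3, -49.3], dtype=float32), np.float32(-60.1), 'len', 64.7, 'wid', 39.8, 'med z', 0.0647, np.int32(1012))
(array([564.4, -38.6], dtype=float32), np.float32(-141.9), 'len', 65.2, 'wid', 40.1, 'med z', 0.0648, np.int32(984))
top (array([ 603.5, -250. ]), 184.7, 87.2, 75.4, np.int64(1830), np.float64(0.0439)) ch (array([ 422.7, -242. ]), 186.2, 89.7, 90.0, np.int64(1049), np.float64(0.023))
wedges
(array([629.6, -51.8], dtype=float32), np.float32(-59.3), 'len', 63.8, 'wid', 40.9, 'med z', 0.0651, np.int32(302))
(array([561. , -40.5]
[... 318 characters left out ...]
4.5]), 183.7, 88.1, 89.9, np.int64(691), np.float64(0.0242))
wedges
(array([615.1,  59. ], dtype=float32), np.float32(84.3), 'len', 73.4, 'wid', 45.3, 'med z', 0.0664, np.int32(225))
(array([628.4, -53.5], dtype=float32), np.float32(-59.7), 'len', 63.4, 'wid', 48.5, 'med z', 0.0662, np.int32(261))
(array([553. ,  25.6], dtype=float32), np.float32(156.3), 'len', 62.7, 'wid', 48.7, 'med z', 0.0663, np.int32(257))
(array([562.3, -40.3], dtype=float32), np.float32(-142.6), 'len', 59.4, 'wid', 39.1, 'med z', 0.0668, np.int32(212))
top (array([ 598.8, -254.5]), 188.1, 93.2, 75.4, np.int64(1132), np.float64(0.0448)) ch (array([ 417.9, -245.4]), 185.8, 91.2, 89.7, np.int64(1249), np.float64(0.0245))
```

View pics/w2.png

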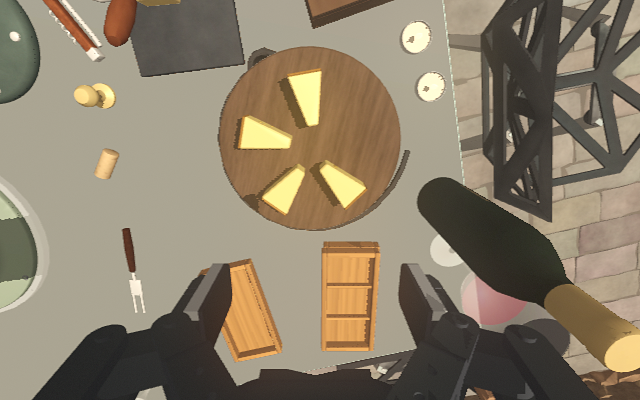

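All four wedges are visible at px (306,96), (264,133), (285,189) and (343,184). The top tray is seated at (350,297) and the plain cheese tray is at (255,310). Next I need the fingertip depth with the fingers open.

Run:
```python
from plan import *
f=dict(np.load('w2.npz',allow_pickle=True)); H=f['hand_eye']
v,u=np.mgrid[:400,:640]; D=f['depth']; c=np.c_[((u-f['cx'])/f['F']).ravel(),((v-f['cy'])/f['F']).ravel(),np.ones(u.size)]*D.reshape(-1,1)
t=(c@H[:3,:3].T+H[:3,3])
m=(D.ravel()>0)&(t[:,2]<.06)&(abs(t[:,1])<.07)&(abs(t[:,0])<.03)
for s in(1,-1):
    q=t[m&(t[:,1]*s>0)]; print(s,np.percentile(q[:,2],[50,95,99,100]).round(4),q[np.argmax(q[:,2])].round(4),abs(q[:,1]).min())
print(telemetry.observe()['qpos'].round(2))
# D first: yaw 128
p,R=pose()
plan([(.5627,-.041,.13,128.2,.0854),(.5627,-.041,.06,128.2,.0854,4)],step=.03)
```

```text
1 [-0.0479 -0.0073  0.0032  0.0091] [-0.0032  0.0404  0.0091] 0.0001735356495763623
-1 [-0.0479 -0.0075  0.0033  0.0093] [-0.0034 -0.0399  0.0093] 5.9631005348513826e-05
[-0.49  0.48  0.64  1.54 -0.3   1.22 -0.06]
python3 -m crank '0.0854 -0.004 -0.0043 0.0242 0 0 -5.9; 0.0854 -0.0036 -0.0047 0.0242 0 0 -5.9; 0.0854 -0.0031 -0.0051 0.0242 0 0 -5.9; 0.0854 -0.0025 -0.0054 0.0242 0 0 -5.9; 0.0854 -0.002 -0.0056 0.0242 0 0 -5.9; 0.0854 -0.0014 -0.0057 0.0242 0 0 -5.8; 0.0854 -0.0008 -0.0059 0.0242 0 0 -5.9; 0.0854 -0.0002 -0.0059 0.0242 0 0 -5.8'
python3 -m crank '0.0854 0.0004 -0.0059 0.0243 0 0 -5.9; 0.0854 0 0 0.0175 0 0 0; 0.0854 0 0 0.0175 0 0 0; 0.0854 0 0 0.0175 0 0 0; 0.0854 0 0 0.0175 0 0 0; 0.0854 0 0 0 0 0 0; 0.0854 0 0 0 0 0 0; 0.0854 0 0 0 0 0 0'
```

```bash
(
python3 -m crank '0.0854 -0.004 -0.0045 0.024 0 0 -5.9; 0.0854 -0.0035 -0.0045 0.024 0 0 -5.9; 0.0854 -0.003 -0.005 0.024 0 0 -5.9; 0.0854 -0.0025 -0.0055 0.024 0 0 -5.9; 0.0854 -0.002 -0.0055 0.024 0 0 -5.9; 0.0854 -0.0015 -0.0055 0.024 0 0 -5.8; 0.0854 -0.001 -0.006 0.024 0 0 -5.9; 0.0854 0 -0.006 0.024 0 0 -5.8'
python3 -m crank '0.0854 0 -0.006 0.024 0 0 -5.9; 0.0854 0 0 0 0 0 0; 0.0854 0 0 0 0 0 0; 0.0854 0 0 0 0 0 0; 0.0854 0 0 0 0 0 0; 0.0854 0 0 0 0 0 0; 0.0854 0 0 0 0 0 0; 0.0854 0 0 0 0 0 0'
)
python3 - <<'E'
from plan import *
plan([(.5627,-.041,.10,128.2,.0854),(.5627,-.041,.062,128.2,.0854,5)],step=.03)
E
```

```text
clock: 21.12
position: [0.5679, -0.0379, 0.155]
tool_rot: [3.141, 0.0, 2.14]
force: [0.6, -0.9, -0.5]
grip_width: 0.0855
finger_force: 0.0
clock: 21.78
position: [0.5634, -0.0404, 0.1325]
tool_rot: [3.141, 0.0, 2.238]
force: [0.7, 0.7, 0.0]
grip_width: 0.0854
finger_force: 0.0
python3 -m crank '0.0854 0 -0.0005 0.0163 0 0 0; 0.0854 0 -0.0005 0.0162 0 0 0.1; 0.0854 0 0 0.0076 0 0 0; 0.0854 0 0 0.0076 0 0 0; 0.0854 0 0 0.0076 0 0 0; 0.0854 0 0 0.0076 0 0 0; 0.0854 0 0 0.0076 0 0 0; 0.0854 0 0 0 0 0 0'
```

```bash
(
python3 -m crank '0.0854 0 -0.001 0.022 0 0 0; 0.0854 0 0 0.02 0 0 0; 0.0854 0 0 0.015 0 0 0; 0.0854 0 0 0.009 0 0 0; 0.0854 0 0 0.0045 0 0 0; 0.0854 0 0 0 0 0 0; 0.0854 0 0 0 0 0 0; 0.0854 0 0 0 0 0 0'
python3 -m crank '0.06 0 0 0 0 0 0; 0.04 0 0 0 0 0 0; 0.04 0 0 0 0 0 0; 0.04 0 0 0 0 0 0; 0.04 0 0 0 0 0 0; 0.04 0 0 0 0 0 0; 0.04 0 0 0 0 0 0; 0.04 0 0 0 0 0 0' 20
)
python3 - <<'E'
from plan import *
p,R=pose();print(p,R.as_euler('xyz',degrees=True))
p[2]+=.11
plan([(.47,-.17,.17,110,.04),(.42,-.2945,.14,90,.04),(.42,-.2945,.045,90,.04,5)],step=.03,start=(p,R))
E
```

```text
clock: 22.45
position: [0.5628, -0.0414, 0.0623]
tool_rot: [3.141, 0.001, 2.239]
force: [-0.0, -0.2, 0.6]
grip_width: 0.0852
finger_force: 0.0
clock: 23.12
position: [0.5627, -0.0413, 0.0622]
tool_rot: [3.141, 0.0, 2.239]
force: [-1.1, 0.8, 6.9]
grip_width: 0.0634
finger_force: 20.7
[ 0.56270161 -0.04126396  0.06217584] [1.79953011e+02 2.72242985e-02 1.28271703e+02]
python3 -m crank '0.04 -0.0073 -0.0254 0.0003 0 0 3; 0.04 -0.0086 -0.025 0.0004 0 0 3.1; 0.04 -0.0099 -0.0245 0.0003 0 0 3; 0.04 -0.0112 -0.024 0.0004 0 0 3.1; 0.04 -0.0125 -0.0233 0.0003 0 0 3; 0.04 -0.0137 -0.0226 0.0004 0.1 0 3.1; 0.04 -0.02 -0.0179 0.006 0 0 4; 0.04 -0.0212 -0.0165 0.006 0 0 4'
python3 -m crank '0.04 -0.0223 -0.0149 0.006 0 0 4; 0.04 -0.0232 -0.0134 0.006 0 0 4; 0.04 -0.0241 -0.0117 0.0061 0 0 4; 0.04 0 0 0.019 0 0 0; 0.04 0 0 0.019 0 0 0; 0.04 0 0 0.019 0 0 0; 0.04 0 0 0.019 0 0 0; 0.04 0 0.0001 0.019 0 0 0'
```

```bash
(
python3 -m crank '0.04 0 0 -0.005 0 0 0; 0.04 0 0 -0.02 0 0 0; 0.04 0 0 -0.03 0 0 0; 0.04 0 0 -0.03 0 0 0; 0.04 0 0 -0.025 0 0 0; 0.04 0 0 0 0 0 0; 0.04 -0.0075 -0.0255 0 0 0 3; 0.04 -0.0085 -0.025 0 0 0 3.1'
python3 -m crank '0.04 -0.01 -0.0245 0 0 0 3; 0.04 -0.011 -0.024 0 0 0 3.1; 0.04 -0.0125 -0.0235 0 0 0 3; 0.04 -0.0135 -0.0225 0 0 0 3.1; 0.04 -0.02 -0.018 0.006 0 0 4; 0.04 -0.021 -0.0165 0.006 0 0 4; 0.04 -0.0225 -0.015 0.006 0 0 4; 0.04 -0.023 -0.0135 0.006 0 0 4'
python3 -m crank '0.04 -0.024 -0.0115 0.006 0 0 4; 0.04 0 0 0 0 0 0; 0.04 0 0 0.02 0 0 0; 0.04 0 0 0.02 0 0 0; 0.04 0 0 0.02 0 0 0; 0.04 0 0 0 0 0 0; 0.04 0 0 0 0 0 0; 0.04 0 0 0 0 0 0'
)
python3 - <<'E'
from plan import *
p,R=pose();print(p,R.as_euler('xyz',degrees=True),telemetry.observe()['force'],telemetry.observe()['qpos'].round(2))
plan([(.42,-.2945,.043,90,.04,5),(.42,-.2945,.0407,90,.04,2)],step=.03)
E
```

```text
clock: 23.78
position: [0.5315, -0.0838, 0.1719]
tool_rot: [3.14, 0.0, 2.133]
force: [0.2, -1.1, -0.6]
grip_width: 0.0634
finger_force: 22.9
clock: 24.45
position: [0.4285, -0.2705, 0.1474]
tool_rot: [3.141, 0.0, 1.637]
force: [0.4, 0.1, -0.2]
grip_width: 0.0639
finger_force: 22.9
clock: 25.12
position: [0.4195, -0.2944, 0.0824]
tool_rot: [3.141, 0.0, 1.57]
force: [-0.3, 0.3, -0.4]
grip_width: 0.0633
finger_force: 22.9
[ 0.41950387 -0.2944369   0.08244708] [1.79967980e+02 2.53327746e-02 8.99623745e+01] [-0.27024538  0.30433647 -0.42239218] [ 0.21  0.65  0.39  2.03 -0.47  0.54  0.93]
python3 -m crank '0.04 0 0.0001 0.0079 0 0 0; 0.04 0 0.0001 0.0079 0 0 0; 0.04 0 0.0001 0.0079 0 0 0; 0.04 0 0.0001 0.0079 0 0 0; 0.04 0 0.0001 0.0078 0 0 0; 0.04 0 0 0.0012 0 0 0; 0.04 0 0 0.0011 0 0 0; 0.04 0 0 0 0 0 0'
```

```bash
(
python3 -m crank '0.04 0 0.0005 0.015 0 0 0; 0.04 0 0 0.014 0 0 0; 0.04 0 0 0.008 0 0 0; 0.04 0 0 0.003 0 0 0; 0.04 0 0 0.001 0 0 0; 0.04 0 0 0.0005 0 0 0; 0.04 0 0 0 0 0 0; 0.04 0 0 0 0 0 0'
)
python3 - <<'E'
from plan import *
p,R=pose();print(p,telemetry.observe()['force'])
f=frame('scene');save(f,'s3.png')
E
```

```text
clock: 25.78
position: [0.4201, -0.2943, 0.0406]
tool_rot: [3.141, 0.0, 1.57]
force: [0.0, -0.7, -0.6]
grip_width: 0.0635
finger_force: 22.9
[ 0.42006218 -0.29429414  0.04058452] [ 0.02651027 -0.69358058 -0.63709458]
```

View pics/s3.png

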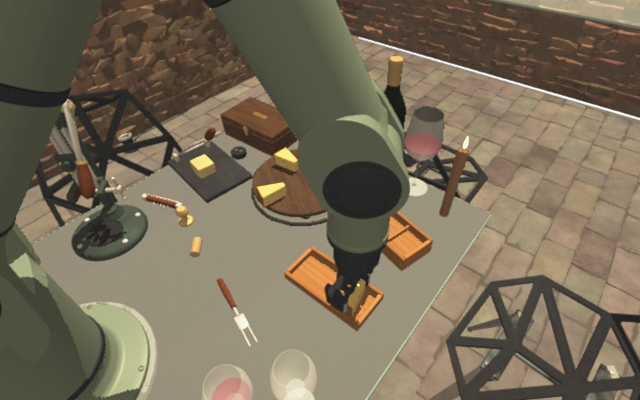

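The first wedge is in the cheese tray at about px (355,295). The wedge at (271,193) on the board seems to have shifted, so I'll release and look again.

```bash
(
python3 -m crank '0.0854 0 0 0 0 0 0; 0.0854 0 0 0 0 0 0; 0.0854 0 0 0 0 0 0; 0.0854 0 0 -0.02 0 0 0; 0.0854 0 0 -0.03 0 0 0; 0.0854 0 0 -0.035 0 0 0; 0.0854 0 0 -0.035 0 0 0; 0.0854 0 0 -0.035 0 0 0'
python3 -m crank '0.0854 -0.01 0.02 -0.03 0 0 3; 0.0854 0.033 0.022 -0.01 0 0 3; 0.0854 0.033 0.022 -0.01 0 0 3; 0.0854 0.033 0.022 -0.01 0 0 3; 0.0854 0.033 0.022 -0.01 0 0 3; 0.0854 0.033 0.022 -0.01 0 0 0; 0.0854 0.033 0.022 -0.01 0 0 0; 0.0854 0.033 0.022 -0.01 0 0 0'
python3 -m crank '0.0854 0.033 0.01 -0.01 0 0 0; 0.0854 0.01 0 0 0 0 0; 0.0854 0 0 0 0 0 0; 0.0854 0 0 0 0 0 0; 0.0854 0 0 0 0 0 0; 0.0854 0 0 0 0 0 0; 0.0854 0 0 0 0 0 0; 0.0854 0 0 0 0 0 0'
)
cat > look.py <<'E'
from meas import *
import sys
f=frame('wrist');np.savez('w.npz',**f); g=frame('top')
if len(sys.argv)>1: save(f,sys.argv[1])
for n,q,b in(('wrist',f,(-2.7,-2.6)),('top',g,(2.8,0))):
  for w in wedges(q,box=(.4,.8,-.2,.15)): print(n,'board',w[0]+b,*w[1:])
  for w in wedges(q,ztop=.044,zr=(.038,.05),box=(.33,.53,-.38,-.12)): print(n,'tray',w[0]+b,*w[1:])
E
python3 look.py
```

```text
clock: 26.5
position: [0.4193, -0.2941, 0.1966]
tool_rot: [-3.141, -0.0, 1.57]
force: [1.2, 0.4, 0.7]
grip_width: 0.0848
finger_force: 0.0
clock: 27.17
position: [0.6346, -0.1046, 0.2957]
tool_rot: [3.142, -0.0, 1.309]
force: [-0.4, 0.0, 0.1]
grip_width: 0.0853
finger_force: 0.0
clock: 27.83
position: [0.6541, -0.0684, 0.3052]
tool_rot: [3.141, -0.0, 1.307]
force: [-0.2, 0.5, 0.9]
grip_width: 0.0854
finger_force: 0.0
wrist board [620.00001221  60.10000076] 83.9 len 64.1 wid 40.4 med z 0.0647 1835
wrist board [510.00001221   6.4       ] 155.9 len 65.6 wid 41.7 med z 0.0645 1502
wrist board [632.50001221 -52.50000153] -58.7 len 63.4 wid 41.2 med z 0.0648 1350
wrist tray [ 435.59998779 -294.39998779] 31.0 len 36.8 wid 23.3 med z 0.0424 207
top board [634.00001221 -53.        ] -53.3 len 62.8 wid 40.2 med z 0.065 271
top board [508.50001221   2.0999999 ] 166.1 len 62.7 wid 21.9 med z 0.0653 190
top tray [ 421.3       -292.8999939] -179.1 len 60.9 wid 38.9 med z 0.0431 291
```

Wedge B has been knocked to about (0.510, 0.006) but still stands on the board, and the placed wedge is good. Wedge C is next.

Run:
```python
from plan import *
plan([(.6325,-.0523,.14,30.5,.0854),(.6325,-.0523,.062,30.5,.0854,5)],step=.03)
```

```text
python3 -m crank '0.0854 0.0012 -0.0031 0.0206 0 0 5.6; 0.0854 0.0009 -0.0032 0.0206 0 0 5.5; 0.0854 0.0006 -0.0033 0.0206 0 0 5.6; 0.0854 0.0002 -0.0034 0.0206 0 0 5.5; 0.0854 -0.0001 -0.0033 0.0207 0 0 5.6; 0.0854 -0.0004 -0.0033 0.0206 0 0 5.5; 0.0854 -0.0007 -0.0033 0.0207 0 0 5.6; 0.0854 -0.0011 -0.0032 0.0206 0 0 5.5'
python3 -m crank '0.0854 0 0 0.0156 0 0 0; 0.0854 0 0 0.0156 0 0 0; 0.0854 0 0 0.0156 0 0 0; 0.0854 0 0 0.0156 0 0 0; 0.0854 0 0 0.0156 0 0 0; 0.0854 0 0 0 0 0 0; 0.0854 0 0 0 0 0 0; 0.0854 0 0 0 0 0 0'
```

```bash
(
python3 -m crank '0.0854 0.001 -0.003 0.02 0 0 5.6; 0.0854 0.001 -0.003 0.02 0 0 5.5; 0.0854 0.0005 -0.0035 0.02 0 0 5.6; 0.0854 0 -0.0035 0.02 0 0 5.5; 0.0854 0 -0.0035 0.02 0 0 5.6; 0.0854 -0.0005 -0.0035 0.02 0 0 5.5; 0.0854 -0.001 -0.003 0.02 0 0 5.6; 0.0854 -0.001 -0.003 0.02 0 0 5.5'
python3 -m crank '0.0854 0 0 0 0 0 0; 0.0854 0 0 0 0 0 0; 0.0854 0 0 0 0 0 0; 0.0854 0 0 0 0 0 0; 0.0854 0 0 0 0 0 0; 0.0854 0 0 0 0 0 0; 0.0854 0 0 0 0 0 0; 0.0854 0 0 0 0 0 0'
)
python3 - <<'E'
from plan import *
plan([(.6325,-.0523,.08,30.5,.0854,3),(.6325,-.0523,.062,30.5,.0854,3)],step=.03)
E
```

```text
clock: 28.6
position: [0.6322, -0.0526, 0.1442]
tool_rot: [3.141, -0.0, 0.529]
force: [-0.3, -0.2, 0.8]
grip_width: 0.0852
finger_force: 0.0
clock: 29.27
position: [0.6325, -0.0525, 0.1453]
tool_rot: [3.141, -0.0, 0.534]
force: [0.4, -0.3, 0.0]
grip_width: 0.0854
finger_force: 0.0
python3 -m crank '0.0854 0 -0.0001 0.0218 0 0 0; 0.0854 0.0001 -0.0001 0.0218 0 0 0; 0.0854 0 0 0.0217 0 0 0.1; 0.0854 0 0 0.006 0 0 0; 0.0854 0 0 0.006 0 0 0; 0.0854 0 0 0.006 0 0 0; 0.0854 0 0 0 0 0 0; 0.0854 0 0 0 0 0 0'
```

```bash
(
python3 -m crank '0.0854 0 0 0.025 0 0 0; 0.0854 0 0 0.025 0 0 0; 0.0854 0 0 0.018 0 0 0; 0.0854 0 0 0.010 0 0 0; 0.0854 0 0 0.005 0 0 0; 0.0854 0 0 0 0 0 0; 0.0854 0 0 0 0 0 0; 0.06 0 0 0 0 0 0'
python3 -m crank '0.04 0 0 0 0 0 0; 0.04 0 0 0 0 0 0; 0.04 0 0 0 0 0 0; 0.04 0 0 0 0 0 0; 0.04 0 0 0 0 0 0; 0.04 0 0 0 0 0 0; 0.04 0 0 0 0 0 0; 0.04 0 0 0 0 0 0' 20
)
python3 - <<'E'
from plan import *
p,R=pose();print(p,R.as_euler('xyz',degrees=True))
p[2]+=.11
plan([(.50,-.17,.17,65,.04),(.42,-.2615,.16,90,.04),(.42,-.2615,.08,90,.04,4)],step=.03,start=(p,R))
E
```

```text
clock: 29.93
position: [0.6329, -0.0527, 0.0631]
tool_rot: [3.141, -0.001, 0.534]
force: [1.2, -1.0, -0.0]
grip_width: 0.0754
finger_force: 0.0
clock: 30.6
position: [0.6329, -0.0525, 0.063]
tool_rot: [3.141, -0.001, 0.534]
force: [-0.2, 0.3, 7.3]
grip_width: 0.0631
finger_force: 20.7
[ 0.63287923 -0.05251022  0.06302957] [ 1.79966438e+02 -7.27835116e-02  3.05778491e+01]
python3 -m crank '0.04 -0.029 0.0056 0.0005 0 0 -5.7; 0.04 -0.0294 0.0027 0.0005 0 0 -5.7; 0.04 -0.0296 -0.0003 0.0005 0 0 -5.8; 0.04 -0.0294 -0.0032 0.0004 0 0 -5.7; 0.04 -0.0289 -0.0062 0.0005 0 0 -5.8; 0.04 -0.0282 -0.009 0.0004 0.1 0 -5.7; 0.04 -0.0233 -0.0068 0.002 0 0 -5; 0.04 -0.0227 -0.0088 0.002 0 0 -5'
python3 -m crank '0.04 -0.0218 -0.0107 0.002 0 0 -5; 0.04 -0.0208 -0.0125 0.002 0 0 -5; 0.04 -0.0197 -0.0144 0.002 0 -0.1 -5; 0.04 0 0 0.02 0 0 0; 0.04 0 0 0.02 0 0 0; 0.04 0 0 0.02 0 0 0; 0.04 0.0001 0.0001 0.02 0 0 0; 0.04 0 0 0 0 0 0'
```

Place height for C is TCP z ≈ 0.041.

```bash
(
python3 -m crank '0.04 0 0 -0.005 0 0 0; 0.04 0 0 -0.02 0 0 0; 0.04 0 0 -0.03 0 0 0; 0.04 0 0 -0.03 0 0 0; 0.04 0 0 -0.025 0 0 0; 0.04 0 0 0 0 0 0; 0.04 -0.029 0.0055 0 0 0 -5.7; 0.04 -0.0295 0.0025 0 0 0 -5.7'
python3 -m crank '0.04 -0.0295 0 0 0 0 -5.8; 0.04 -0.0295 -0.003 0 0 0 -5.7; 0.04 -0.029 -0.006 0 0 0 -5.8; 0.04 -0.028 -0.009 0 0 0 -5.7; 0.04 -0.0235 -0.007 0.002 0 0 -5; 0.04 -0.0225 -0.009 0.002 0 0 -5; 0.04 -0.022 -0.0105 0.002 0 0 -5; 0.04 -0.021 -0.0125 0.002 0 0 -5'
python3 -m crank '0.04 -0.0195 -0.0145 0.002 0 0 -5; 0.04 0 0 0 0 0 0; 0.04 0 0 0.02 0 0 0; 0.04 0 0 0.02 0 0 0; 0.04 0 0 0.02 0 0 0; 0.04 0 0 0.015 0 0 0; 0.04 0 0 0 0 0 0; 0.04 0 0 0 0 0 0'
)
python3 - <<'E'
from plan import *
p,R=pose();print(p,R.as_euler('xyz',degrees=True),telemetry.observe()['force'])
plan([(.42,-.2615,.043,90,.04,5),(.42,-.2615,.0415,90,.04,2)],step=.03)
E
```

```text
clock: 31.27
position: [0.5878, -0.0907, 0.1721]
tool_rot: [3.141, -0.0, 0.74]
force: [0.2, -1.6, -0.5]
grip_width: 0.0638
finger_force: 23.0
clock: 31.93
position: [0.4347, -0.2443, 0.1643]
tool_rot: [3.141, 0.0, 1.487]
force: [0.7, 0.1, -1.1]
grip_width: 0.0637
finger_force: 23.0
clock: 32.6
position: [0.4191, -0.2617, 0.087]
tool_rot: [-3.141, -0.0, 1.57]
force: [0.4, -0.4, -0.9]
grip_width: 0.0635
finger_force: 23.0
[ 0.41913665 -0.261709    0.08702539] [-1.79942178e+02 -1.77993911e-02  8.99268414e+01] [ 0.39683038 -0.43483278 -0.89950345]
python3 -m crank '0.04 0 0.0002 0.0088 0 0 0; 0.04 0 0.0002 0.0088 0 0 0; 0.04 0.0001 0.0002 0.0088 0 0 0; 0.04 0 0.0002 0.0088 0 0 0; 0.04 0.0001 0.0001 0.0088 -0.1 0 -0.1; 0.04 0 0 0.0008 0 0 0; 0.04 0 0 0.0007 0 0 0; 0.04 0 0 0 0 0 0'
```

```bash
(
python3 -m crank '0.04 0 0.0008 0.016 0 0 0; 0.04 0 0 0.015 0 0 0; 0.04 0 0 0.009 0 0 0; 0.04 0 0 0.004 0 0 0; 0.04 0 0 0.001 0 0 0; 0.04 0 0 0 0 0 0; 0.04 0 0 0 0 0 0; 0.04 0 0 0 0 0 0'
python3 -m crank '0.0854 0 0 0 0 0 0; 0.0854 0 0 0 0 0 0; 0.0854 0 0 0 0 0 0; 0.0854 0 0 -0.02 0 0 0; 0.0854 0 0 -0.03 0 0 0; 0.0854 0 0 -0.035 0 0 0; 0.0854 0 0 -0.035 0 0 0; 0.0854 0 0 -0.035 0 0 0'
python3 -m crank '0.0854 0.033 0.022 -0.01 0 0 3; 0.0854 0.033 0.022 -0.01 0 0 3; 0.0854 0.033 0.022 -0.01 0 0 3; 0.0854 0.033 0.022 -0.01 0 0 3; 0.0854 0.033 0.015 -0.01 0 0 0; 0.0854 0.025 0.01 -0.01 0 0 0; 0.0854 0.01 0 0 0 0 0; 0.0854 0 0 0 0 0 0'
python3 -m crank '0.0854 0 0 0 0 0 0; 0.0854 0 0 0 0 0 0; 0.0854 0 0 0 0 0 0; 0.0854 0 0 0 0 0 0; 0.0854 0 0 0 0 0 0; 0.0854 0 0 0 0 0 0; 0.0854 0 0 0 0 0 0; 0.0854 0 0 0 0 0 0'
)
python3 look.py w3.png
```

```text
clock: 33.27
position: [0.4205, -0.2619, 0.0427]
tool_rot: [3.141, 0.0, 1.57]
force: [-0.0, 0.2, -0.7]
grip_width: 0.0635
finger_force: 23.0
clock: 33.93
position: [0.4196, -0.2617, 0.1986]
tool_rot: [-3.141, -0.0, 1.57]
force: [0.7, 0.2, 0.1]
grip_width: 0.0849
finger_force: 0.0
clock: 34.6
position: [0.5575, -0.0733, 0.2569]
tool_rot: [3.142, -0.001, 1.365]
force: [-0.4, -0.1, -0.6]
grip_width: 0.0852
finger_force: 0.0
clock: 35.27
position: [0.5567, -0.0761, 0.257]
tool_rot: [-3.142, 0.0, 1.361]
force: [-0.0, 0.2, 0.9]
grip_width: 0.0853
finger_force: 0.0
wrist board [616.50001221  51.19999924] 86.3 len 46.7 wid 33.2 med z 0.0646 1564
wrist board [508.09998779   6.00000038] 156.5 len 64.1 wid 41.2 med z 0.0647 2058
wrist tray [ 420.4000061 -258.7000061] 0.1 len 64.4 wid 43.0 med z 0.0424 916
wrist tray [ 419.59998779 -291.4999939 ] 179.4 len 64.4 wid 42.2 med z 0.0424 865
top tray [ 421.09998779 -259.79998779] -0.5 len 62.7 wid 36.8 med z 0.0433 308
top tray [ 421.4000061 -292.8999939] 179.4 len 60.4 wid 38.7 med z 0.0432 292
```

View pics/w3.png

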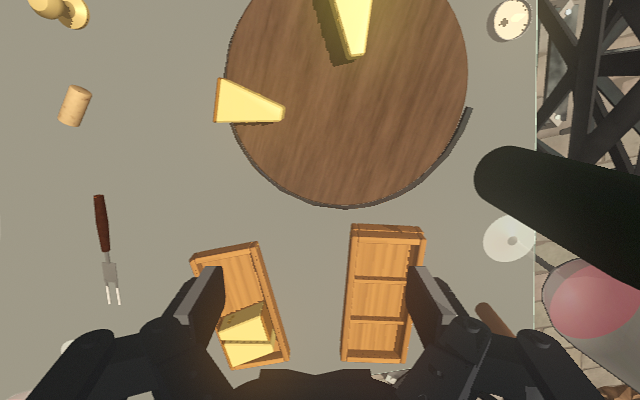

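The tray holds two wedges head to tail (px 245,320 and 250,352). B's heel slightly overhangs the board edge at (213,100) but it stands level. I'll pick B next.

Run:
```python
from plan import *
plan([(.5095,.006,.12,66.2,.0854),(.5095,.006,.0625,66.2,.0854,4)],step=.03)
```

```text
python3 -m crank '0.0854 0.0117 -0.0106 0.0228 0 0 2; 0.0854 0.0114 -0.0109 0.0228 0 0 2; 0.0854 0.011 -0.0113 0.0228 0 0 1.9; 0.0854 0.0106 -0.0117 0.0229 0 0 2; 0.0854 0.0102 -0.0121 0.0228 0 0 1.9; 0.0854 0.0097 -0.0124 0.0229 0 0 2; 0.0854 0 0 0.0144 0 0 0; 0.0854 0 0 0.0144 0 0 0'
python3 -m crank '0.0854 0 0 0.0143 0 0 0; 0.0854 0 0 0.0144 0 0 0; 0.0854 0 0 0 0 0 0; 0.0854 0 0 0 0 0 0; 0.0854 0 0 0 0 0 0; 0.0854 0 0 0 0 0 0; 0.0854 0 0 0 0 0 0; 0.0854 0 0 0 0 0 0'
```

```bash
(
python3 -m crank '0.0854 0.0115 -0.0105 0.023 0 0 2; 0.0854 0.0115 -0.011 0.023 0 0 2; 0.0854 0.011 -0.0115 0.023 0 0 1.9; 0.0854 0.0105 -0.0115 0.023 0 0 2; 0.0854 0.010 -0.012 0.023 0 0 1.9; 0.0854 0.0095 -0.0125 0.022 0 0 2; 0.0854 0 0 0 0 0 0; 0.0854 0 0 0 0 0 0'
python3 -m crank '0.0854 0 0 0.02 0 0 0; 0.0854 0 0 0.018 0 0 0; 0.0854 0 0 0.011 0 0 0; 0.0854 0 0 0.006 0 0 0; 0.0854 0 0 0.002 0 0 0; 0.0854 0 0 0 0 0 0; 0.0854 0 0 0 0 0 0; 0.0854 0 0 0 0 0 0'
)
python3 - <<'E'
from plan import *
p,R=pose();print(p,R.as_euler('xyz',degrees=True))
E
```

```text
clock: 36.03
position: [0.5087, 0.0059, 0.1193]
tool_rot: [-3.14, 0.001, 1.156]
force: [-0.4, 0.5, 0.7]
grip_width: 0.0856
finger_force: 0.0
clock: 36.7
position: [0.5098, 0.0054, 0.0637]
tool_rot: [3.141, -0.001, 1.155]
force: [-0.9, -0.0, 0.2]
grip_width: 0.0854
finger_force: 0.0
[0.5097762  0.00543658 0.06373476] [ 1.79946199e+02 -3.23263791e-02  6.61730173e+01]
```

```bash
(
python3 -m crank '0.06 0 0 0.001 0 0 0; 0.04 0 0 0 0 0 0; 0.04 0 0 0 0 0 0; 0.04 0 0 0 0 0 0; 0.04 0 0 0 0 0 0; 0.04 0 0 0 0 0 0; 0.04 0 0 0 0 0 0; 0.04 0 0 0 0 0 0' 20
)
python3 - <<'E'
from plan import *
p,R=pose();print(p,R.as_euler('xyz',degrees=True))
p[2]+=.11
plan([(.42,-.2285,.16,90,.04),(.42,-.2285,.09,90,.04,4)],step=.03,start=(p,R))
E
```

```text
clock: 37.37
position: [0.5095, 0.0055, 0.0623]
tool_rot: [3.141, -0.0, 1.155]
force: [-1.3, 1.2, 7.0]
grip_width: 0.0632
finger_force: 21.2
[0.50951814 0.0055417  0.06233668] [ 1.79980889e+02 -2.30248240e-02  6.61736520e+01]
python3 -m crank '0.04 -0.0278 0.0014 0.0014 0 0 -2.6; 0.04 -0.0278 0.0001 0.0014 0 0 -2.7; 0.04 -0.0278 -0.0012 0.0013 0 0 -2.6; 0.04 -0.0277 -0.0024 0.0014 0 0 -2.7; 0.04 -0.0276 -0.0037 0.0013 0 0 -2.6; 0.04 -0.0274 -0.005 0.0014 0 0 -2.7; 0.04 -0.0272 -0.0063 0.0013 0 0 -2.6; 0.04 -0.0268 -0.0075 0.0014 0 0 -2.7'
python3 -m crank '0.04 -0.0265 -0.0087 0.0013 0 0 -2.6; 0.04 0 0 0.0175 0 0 0; 0.04 0 0 0.0175 0 0 0; 0.04 0 0 0.0175 0 0 0; 0.04 0 0 0.0175 0 0 0; 0.04 0 0 0 0 0 0; 0.04 0 0 0 0 0 0; 0.04 0 0 0 0 0 0'
```

```bash
(
python3 -m crank '0.04 0 0 -0.005 0 0 0; 0.04 0 0 -0.02 0 0 0; 0.04 0 0 -0.03 0 0 0; 0.04 0 0 -0.03 0 0 0; 0.04 0 0 -0.025 0 0 0; 0.04 0 0 0 0 0 0; 0.04 -0.028 0.0015 0.001 0 0 -2.6; 0.04 -0.028 0 0.001 0 0 -2.7'
python3 -m crank '0.04 -0.028 -0.001 0.001 0 0 -2.6; 0.04 -0.0275 -0.0025 0.001 0 0 -2.7; 0.04 -0.0275 -0.0035 0.001 0 0 -2.6; 0.04 -0.0275 -0.005 0.001 0 0 -2.7; 0.04 -0.027 -0.0065 0.001 0 0 -2.6; 0.04 -0.027 -0.0075 0.001 0 0 -2.7; 0.04 -0.0265 -0.0085 0.001 0 0 -2.6; 0.04 0 0 0 0 0 0'
python3 -m crank '0.04 0 0 0.02 0 0 0; 0.04 0 0 0.02 0 0 0; 0.04 0 0 0.02 0 0 0; 0.04 0 0 0.013 0 0 0; 0.04 0 0 0 0 0 0; 0.04 0 0 0 0 0 0; 0.04 0 0 0 0 0 0; 0.04 0 0 0 0 0 0'
)
python3 - <<'E'
from plan import *
p,R=pose();print(p,R.as_euler('xyz',degrees=True),telemetry.observe()['force'])
plan([(.42,-.2285,.043,90,.04,5),(.42,-.2285,.0408,90,.04,2)],step=.03)
E
```

```text
clock: 38.03
position: [0.4893, -0.0462, 0.1702]
tool_rot: [3.141, -0.0, 1.253]
force: [0.3, -0.4, -1.0]
grip_width: 0.0633
finger_force: 22.9
clock: 38.7
position: [0.4175, -0.2337, 0.1632]
tool_rot: [-3.141, 0.002, 1.567]
force: [-2.3, -0.2, 0.0]
grip_width: 0.0635
finger_force: 22.9
clock: 39.37
position: [0.4204, -0.2292, 0.0909]
tool_rot: [3.14, 0.0, 1.57]
force: [0.1, 0.0, 0.1]
grip_width: 0.0633
finger_force: 22.9
[ 0.42035699 -0.22917615  0.09091007] [1.79929932e+02 2.63256527e-02 8.99666847e+01] [0.06937864 0.03622977 0.08048112]
python3 -m crank '0.04 0.0001 -0.0001 0.0096 0 0 0; 0.04 0.0001 -0.0001 0.0096 0 0 0; 0.04 0.0002 -0.0001 0.0096 0 0 0; 0.04 0.0001 -0.0001 0.0096 0 0 0; 0.04 0.0002 0 0.0095 0.1 0 0; 0.04 0 0 0.0011 0 0 0; 0.04 0 0 0.0011 0 0 0; 0.04 0 0 0 0 0 0'
```

```bash
(
python3 -m crank '0.04 0.0005 0 0.017 0 0 0; 0.04 0 0 0.016 0 0 0; 0.04 0 0 0.010 0 0 0; 0.04 0 0 0.005 0 0 0; 0.04 0 0 0.002 0 0 0; 0.04 0 0 0 0 0 0; 0.04 0 0 0 0 0 0; 0.04 0 0 0 0 0 0'
python3 -m crank '0.0854 0 0 0 0 0 0; 0.0854 0 0 0 0 0 0; 0.0854 0 0 0 0 0 0; 0.0854 0 0 -0.02 0 0 0; 0.0854 0 0 -0.03 0 0 0; 0.0854 0 0 -0.035 0 0 0; 0.0854 0 0 -0.035 0 0 0; 0.0854 0 0 -0.035 0 0 0'
python3 -m crank '0.0854 0.033 0.024 -0.02 0 0 0; 0.0854 0.033 0.024 -0.02 0 0 0; 0.0854 0.033 0.024 -0.02 0 0 0; 0.0854 0.033 0.024 -0.02 0 0 0; 0.0854 0.033 0.024 -0.02 0 0 0; 0.0854 0.033 0.024 -0.01 0 0 0; 0.0854 0.025 0.025 0 0 0 0; 0.0854 0.01 0.01 0 0 0 0'
python3 -m crank '0.0854 0 0 0 0 0 0; 0.0854 0 0 0 0 0 0; 0.0854 0 0 0 0 0 0; 0.0854 0 0 0 0 0 0; 0.0854 0 0 0 0 0 0; 0.0854 0 0 0 0 0 0; 0.0854 0 0 0 0 0 0; 0.0854 0 0 0 0 0 0'
)
python3 look.py
python3 - <<'E'
from plan import *
plan([(.6195,.061,.15,174.8,.0854)],step=.03)
E
```

```text
clock: 40.03
position: [0.4202, -0.2287, 0.0405]
tool_rot: [3.141, 0.0, 1.57]
force: [-0.6, 0.0, -0.4]
grip_width: 0.0635
finger_force: 23.1
clock: 40.7
position: [0.4194, -0.2285, 0.1966]
tool_rot: [-3.141, -0.0, 1.57]
force: [-0.1, -0.0, 0.5]
grip_width: 0.0854
finger_force: 0.0
clock: 41.37
position: [0.5913, -0.0046, 0.2968]
tool_rot: [3.14, -0.001, 1.575]
force: [-0.6, 0.5, 0.1]
grip_width: 0.0851
finger_force: 0.0
clock: 42.03
position: [0.5888, -0.0098, 0.2967]
tool_rot: [3.141, -0.0, 1.57]
force: [-0.2, -0.7, -0.3]
grip_width: 0.0853
finger_force: 0.0
wrist board [618.00001221  60.60000076] 86.1 len 63.6 wid 41.5 med z 0.0648 1649
wrist tray [ 441.9000061 -270.4999939] -102.6 len 65.7 wid 27.6 med z 0.0424 408
top tray [ 420.6999939 -225.5      ] -179.2 len 60.6 wid 38.8 med z 0.0432 292
top tray [ 421.09998779 -259.8999939 ] -0.2 len 62.8 wid 38.9 med z 0.043 301
top tray [ 421.3       -293.1000061] -179.7 len 60.7 wid 38.8 med z 0.043 295
python3 -m crank '0.0854 0.0047 0.002 0.0098 0 0 -5.7; 0.0854 0.0045 0.0025 0.0098 0 0 -5.7; 0.0854 0.0042 0.0029 0.0098 0 0 -5.6; 0.0854 0.0039 0.0033 0.0098 0 0 -5.7; 0.0854 0.0036 0.0037 0.0098 0 0 -5.6; 0.0854 0.0032 0.004 0.0098 0 0 -5.7; 0.0854 0.0028 0.0043 0.0098 0 0 -5.6; 0.0854 0.0023 0.0046 0.0098 0 0 -5.7'
python3 -m crank '0.0854 0.0019 0.0048 0.0098 0 0 -5.6; 0.0854 0.0014 0.005 0.0097 0 0 -5.7; 0.0854 0.0009 0.0051 0.0098 0 0 -5.6; 0.0854 0.0004 0.0051 0.0097 0 0 -5.7; 0.0854 -0.0002 0.0051 0.0098 0 0 -5.6; 0.0854 -0.0007 0.0051 0.0097 0 0 -5.7; 0.0854 -0.0011 0.005 0.0098 0 0 -5.6; 0.0854 0 0 0 0 0 0'
```

```bash
(
python3 -m crank '0.0854 0.0045 0.002 0.01 0 0 -5.7; 0.0854 0.0045 0.0025 0.01 0 0 -5.7; 0.0854 0.004 0.003 0.01 0 0 -5.7; 0.0854 0.004 0.0035 0.01 0 0 -5.7; 0.0854 0.0035 0.0035 0.01 0 0 -5.7; 0.0854 0.003 0.004 0.01 0 0 -5.7; 0.0854 0.003 0.0045 0.01 0 0 -5.7; 0.0854 0.0025 0.0045 0.01 0 0 -5.7'
python3 -m crank '0.0854 0.002 0.005 0.01 0 0 -5.6; 0.0854 0.0015 0.005 0.01 0 0 -5.7; 0.0854 0.001 0.005 0.01 0 0 -5.7; 0.0854 0.0005 0.005 0.01 0 0 -5.7; 0.0854 0 0.005 0.01 0 0 -5.7; 0.0854 -0.0005 0.005 0.01 0 0 -5.7; 0.0854 -0.001 0.005 0.007 0 0 -5.6; 0.0854 0 0 0 0 0 0'
python3 -m crank '0.0854 0 0 0 0 0 0; 0.0854 0 0 0 0 0 0; 0.0854 0 0 0 0 0 0; 0.0854 0 0 0 0 0 0; 0.0854 0 0 0 0 0 0; 0.0854 0 0 0 0 0 0; 0.0854 0 0 0 0 0 0; 0.0854 0 0 0 0 0 0'
)
python3 - <<'E'
from plan import *
print(telemetry.observe()['qpos'].round(2))
plan([(.6188,.061,.08,175.2,.0854,4),(.6188,.061,.0625,175.2,.0854,3)],step=.03)
E
```

```text
clock: 42.8
position: [0.6052, 0.0282, 0.2161]
tool_rot: [3.142, -0.0, 2.371]
force: [0.0, -0.8, -0.8]
grip_width: 0.0856
finger_force: 0.0
clock: 43.47
position: [0.6181, 0.062, 0.1482]
tool_rot: [3.141, -0.002, 3.065]
force: [0.0, 0.0, 0.1]
grip_width: 0.0854
finger_force: 0.0
clock: 44.13
position: [0.6185, 0.0612, 0.1497]
tool_rot: [-3.142, 0.0, 3.059]
force: [0.4, 0.2, 0.3]
grip_width: 0.0855
finger_force: 0.0
[-0.24  0.63  0.07  1.7  -0.06  0.81  1.34]
python3 -m crank '0.0854 -0.0001 0 0.0174 0 0 0; 0.0854 -0.0001 0 0.0174 0 0 0; 0.0854 -0.0001 -0.0001 0.0174 0 0 0; 0.0854 0 0 0.0175 0 0 0.1; 0.0854 0 0 0.0058 0 0 0; 0.0854 0 0 0.0058 0 0 0; 0.0854 0 0 0.0059 0 0 0; 0.0854 0 0 0 0 0 0'
```

```bash
(
python3 -m crank '0.0854 0 0 0.026 0 0 0; 0.0854 0 0 0.026 0 0 0; 0.0854 0 0 0.018 0 0 0; 0.0854 0 0 0.010 0 0 0; 0.0854 0 0 0.005 0 0 0; 0.0854 0 0 0.002 0 0 0; 0.0854 0 0 0 0 0 0; 0.0854 0 0 0 0 0 0'
python3 -m crank '0.06 0 0 0 0 0 0; 0.04 0 0 0 0 0 0; 0.04 0 0 0 0 0 0; 0.04 0 0 0 0 0 0; 0.04 0 0 0 0 0 0; 0.04 0 0 0 0 0 0; 0.04 0 0 0 0 0 0; 0.04 0 0 0 0 0 0' 20
)
python3 - <<'E'
from plan import *
p,R=pose();print(p,R.as_euler('xyz',degrees=True))
p[2]+=.11
plan([(.42,-.1955,.16,90,.04)],step=.025,start=(p,R))
E
```

```text
clock: 44.8
position: [0.619, 0.0612, 0.0636]
tool_rot: [3.141, 0.001, 3.059]
force: [0.5, 0.5, -0.4]
grip_width: 0.0853
finger_force: 0.0
clock: 45.47
position: [0.6189, 0.0612, 0.0635]
tool_rot: [3.141, 0.001, 3.059]
force: [-0.9, -0.3, 7.3]
grip_width: 0.0635
finger_force: 20.8
[0.61888071 0.06124193 0.06347073] [1.79983755e+02 6.26066567e-02 1.75269407e+02]
python3 -m crank '0.04 0.0118 -0.0182 0.0009 0 0 5.7; 0.04 0.0099 -0.0192 0.0009 0 0 5.7; 0.04 0.008 -0.0201 0.0009 0 0 5.7; 0.04 0.0059 -0.0208 0.0009 0 0 5.7; 0.04 0.0039 -0.0213 0.0009 0 0 5.7; 0.04 0.0017 -0.0216 0.0009 0 0 5.7; 0.04 -0.0004 -0.0217 0.0009 0 0 5.7; 0.04 -0.0026 -0.0215 0.0009 0 0 5.7'
python3 -m crank '0.04 -0.0047 -0.0211 0.0009 0 0 5.7; 0.04 -0.0068 -0.0206 0.0009 0 0 5.7; 0.04 -0.0088 -0.0198 0.0008 0 0 5.7; 0.04 -0.0107 -0.0188 0.0009 0 0 5.6; 0.04 -0.0125 -0.0177 0.0008 0 0 5.7; 0.04 -0.0142 -0.0163 0.0009 0 0 5.6; 0.04 -0.0157 -0.0149 0.0008 0.1 0 5.7; 0.04 0 0 0 0 0 0'
```

```bash
(
python3 -m crank '0.04 0 0 -0.005 0 0 0; 0.04 0 0 -0.02 0 0 0; 0.04 0 0 -0.03 0 0 0; 0.04 0 0 -0.03 0 0 0; 0.04 0 0 -0.025 0 0 0; 0.04 0 0 0 0 0 0; 0.04 0 0 0 0 0 0; 0.04 0.012 -0.018 0.001 0 0 5.7'
python3 -m crank '0.04 0.010 -0.019 0.001 0 0 5.7; 0.04 0.008 -0.020 0.001 0 0 5.7; 0.04 0.006 -0.021 0.001 0 0 5.7; 0.04 0.004 -0.0215 0.001 0 0 5.7; 0.04 0.0015 -0.0215 0.001 0 0 5.7; 0.04 -0.0005 -0.0215 0.001 0 0 5.7; 0.04 -0.0025 -0.0215 0.001 0 0 5.7; 0.04 -0.0045 -0.021 0.001 0 0 5.7'
python3 -m crank '0.04 -0.007 -0.0205 0.001 0 0 5.7; 0.04 -0.009 -0.020 0.001 0 0 5.7; 0.04 -0.0105 -0.019 0.001 0 0 5.6; 0.04 -0.0125 -0.0175 0.001 0 0 5.7; 0.04 -0.014 -0.0165 0.001 0 0 5.6; 0.04 -0.0155 -0.015 0.001 0 0 5.7; 0.04 0 0 0 0 0 0; 0.04 0 0 0 0 0 0'
python3 -m crank '0.04 0 0 0.02 0 0 0; 0.04 0 0 0.02 0 0 0; 0.04 0 0 0.02 0 0 0; 0.04 0 0 0.01 0 0 0; 0.04 0 0 0 0 0 0; 0.04 0 0 0 0 0 0; 0.04 0 0 0 0 0 0; 0.04 0 0 0 0 0 0'
)
python3 - <<'E'
from plan import *
p,R=pose();print(p,R.as_euler('xyz',degrees=True),telemetry.observe()['force'])
plan([(.42,-.1955,.044,90,.04,5),(.42,-.1955,.0419,90,.04,2)],step=.03)
E
```

```text
clock: 46.13
position: [0.6061, 0.0473, 0.1714]
tool_rot: [3.139, 0.001, 2.965]
force: [-0.0, 0.2, -1.8]
grip_width: 0.0633
finger_force: 22.9
clock: 46.8
position: [0.4976, -0.093, 0.1628]
tool_rot: [-3.14, -0.001, 2.159]
force: [0.1, 0.5, -0.7]
grip_width: 0.0634
finger_force: 23.0
clock: 47.47
position: [0.4181, -0.1953, 0.1571]
tool_rot: [-3.14, 0.0, 1.569]
force: [0.3, 1.2, -0.7]
grip_width: 0.063
finger_force: 23.0
clock: 48.13
position: [0.4195, -0.1949, 0.0885]
tool_rot: [3.14, 0.0, 1.571]
force: [-0.1, 0.2, -0.5]
grip_width: 0.0629
finger_force: 22.9
[ 0.41951574 -0.19488876  0.08846707] [1.79926028e+02 1.99701026e-02 8.99916684e+01] [-0.1084342   0.19143914 -0.48175226]
python3 -m crank '0.04 -0.0001 0.0001 0.0089 0 0 0; 0.04 -0.0001 0.0001 0.0089 0 0 0; 0.04 -0.0001 0.0001 0.0089 0 0 0; 0.04 -0.0001 0.0001 0.0089 0 0 0; 0.04 -0.0002 0 0.0089 0.1 0 0; 0.04 0 0 0.001 0 0 0; 0.04 0 0 0.0011 0 0 0; 0.04 0 0 0 0 0 0'
```

```bash
(
python3 -m crank '0.04 -0.0005 0.0005 0.017 0 0 0; 0.04 0 0 0.015 0 0 0; 0.04 0 0 0.009 0 0 0; 0.04 0 0 0.004 0 0 0; 0.04 0 0 0.0015 0 0 0; 0.04 0 0 0 0 0 0; 0.04 0 0 0 0 0 0; 0.04 0 0 0 0 0 0'
python3 -m crank '0.0854 0 0 0 0 0 0; 0.0854 0 0 0 0 0 0; 0.0854 0 0 0 0 0 0; 0.0854 0 0 -0.02 0 0 0; 0.0854 0 0 -0.03 0 0 0; 0.0854 0 0 -0.035 0 0 0; 0.0854 0 0 -0.035 0 0 0; 0.0854 0 0 -0.035 0 0 0'
python3 -m crank '0.0854 0.03 0 -0.03 0 0 0; 0.0854 0.03 0 -0.03 0 0 0; 0.0854 0.03 0 -0.03 0 0 0; 0.0854 0.03 0 -0.02 0 0 0; 0.0854 0.03 0 0 0 0 0; 0.0854 0.02 0 0 0 0 0; 0.0854 0.01 0 0 0 0 0; 0.0854 0 0 0 0 0 0'
python3 -m crank '0.0854 0 0 0 0 0 0; 0.0854 0 0 0 0 0 0; 0.0854 0 0 0 0 0 0; 0.0854 0 0 0 0 0 0; 0.0854 0 0 0 0 0 0; 0.0854 0 0 0 0 0 0; 0.0854 0 0 0 0 0 0; 0.0854 0 0 0 0 0 0'
)
python3 look.py w4.png
python3 - <<'E'
from meas import *
for q in (frame('wrist'),frame('top'),frame('scene')):
  print('top',rim(q,zr=(.039,.052),zp=.046),'ch',rim(q,zr=(.018,.03),zp=.025,box=(.33,.53,-.38,-.12)))
E
```

```text
clock: 48.8
position: [0.4198, -0.1954, 0.0417]
tool_rot: [3.141, 0.0, 1.57]
force: [0.1, -0.1, -0.5]
grip_width: 0.0633
finger_force: 23.2
clock: 49.47
position: [0.4189, -0.1954, 0.1977]
tool_rot: [-3.141, 0.0, 1.57]
force: [0.3, 1.2, 0.7]
grip_width: 0.0851
finger_force: 0.0
clock: 50.13
position: [0.4195, -0.0148, 0.3046]
tool_rot: [3.141, -0.001, 1.574]
force: [0.2, 0.8, 0.5]
grip_width: 0.0852
finger_force: 0.0
clock: 50.8
position: [0.4196, -0.017, 0.3045]
tool_rot: [-3.142, 0.0, 1.57]
force: [1.0, 0.4, 0.7]
grip_width: 0.0855
finger_force: 0.0
wrist tray [ 418.9000061 -203.2000061] 176.5 len 64.7 wid 72.1 med z 0.0425 1511
wrist tray [ 418.59998779 -258.40000305] 1.3 len 63.4 wid 42.9 med z 0.0426 716
wrist tray [ 417.4000061  -291.39998779] 178.8 len 61.9 wid 43.2 med z 0.0426 657
top tray [ 420.3        -217.19999695] -0.1 len 63.0 wid 66.0 med z 0.043 596
top tray [ 421.1999939  -259.70001221] -0.2 len 62.8 wid 36.8 med z 0.0431 308
top tray [ 421.3       -293.1000061] -179.6 len 60.8 wid 38.7 med z 0.0435 295
top (array([ 615.5, -192.7]), 90.6, 67.3, 164.9, np.int64(743), np.float64(0.044)) ch (array([ 420.5, -241.4]), 185.1, 87.3, 89.9, np.int64(1689), np.float64(0.0235))
top (array([ 598.9, -253.5]), 183.5, 88.7, 75.4, np.int64(739), np.float64(0.0447)) ch (array([ 417.2, -244.4]), 183.8, 88.1, 89.9, np.int64(695), np.float64(0.0244))
top (array([ 599.2, -254.5]), 187.8, 92.5, 75.4, np.int64(1127), np.float64(0.0448)) ch (array([ 417.8, -245.3]), 185.9, 90.8, 90.1, np.int64(1190), np.float64(0.0247))
```

View pics/w4.png

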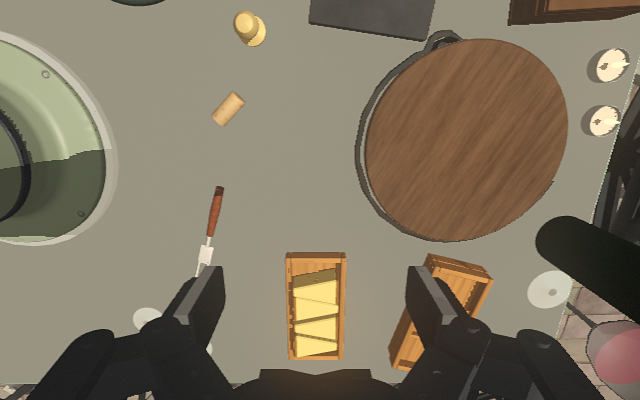

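The board is empty and all four wedges lie in the cheese tray (px 316,320) in one close alternating row, level at the expected height. The top tray is seated on the bottom one (440,310). I'm handing it in.

```bash
python3 -c "
from workcell import bot
print(bot.job_done())"
```

```text
the job is handed in; nothing more can be done
None
```

I handed the job in with no verdict returned: the cameras show all four wedges in one close head-to-tail row in the cheese tray, flat and clear on the table, and the top tray seated on the unmoved bottom tray.

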